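# Load the kiln shelf of a top-hat kiln

## Task

Finish loading the kiln shelf from the ware board: set the brown stub squarely on the short post so that all three posts are level, stand the jar in the middle of the shelf with its lid on, and stand the mug in the middle of the drip cookie with its handle pointing away from the jar. Place the cone pack midway between the two front posts, in line with them, with its row of cones running left to right so that all three show from the front. Set everything down gently and do not push or knock over the posts or the cookie.

Things in the scene. Friction and masses are not known exactly. Their poses are not given: they have to be found in the camera images.
- hearth: Fixed kiln base, front to robot (yaw under 0.1), left or right; the green ware board (18 mm high) is on the other side. Steel tray 360 x 390 mm with brick floor 65 mm high; centred on it a white kiln shelf 250 (x) x 285 (y) mm, top 90 mm above the table. Origin: centre, table level; x to the back, y left, z up. Posts stand at x, y = (-90, 110), (-90, -110) and (90, 0) mm, shuffled, within 5 mm.
- post_square: Tall cream square kiln post standing loose on the kiln shelf, 38 x 38 x 76 mm high, 0.24 kg. Origin: centre of its underside; x, y square to its sides, z up.
- post_round: Tall grey round kiln post with a dark hole in its top, loose on the kiln shelf, 40 mm across, 76 mm high, 0.22 kg. Origin: centre of its underside; z up.
- post_short: Short brown square kiln post, loose on the kiln shelf, 38 x 38 x 51 mm high, 0.17 kg: with the stub on it, it is as high as the other two. Origin: centre of its underside; x, y square to its sides, z up.
- cookie: Drip cookie: flat terracotta disc with a white top, loose on the kiln shelf, 84 mm across, 7 mm thick, 0.09 kg. It lies 85 mm left or right of the shelf's middle; a green bud vase, 54 mm across and 66 mm high, stands 85 mm to the other side and stays there. Origin: centre of its underside; z up.
- jar: Pink-buff unglazed round jar, open on top, 60 mm across (52 at the foot), 46 mm high, wall 5 mm (mouth 50 mm), 0.11 to 0.18 kg. Upright on the ware board at the start. Origin: centre of its underside; z up.
- jar_lid: Lid of the jar, same clay, right way up on the ware board: a flange 41 mm across (37 below), 6 mm high; above it a disc 60 mm across, 5 mm thick; on top a round knob 19 to 21 mm across, 14 mm high; in all 25 mm high, 0.05 kg. Origin: centre of the flange's underside; z up. Seated, the flange hangs in the jar's mouth, origin 40 mm above the jar's.
- mug: Small blue mug, open on top, 62 mm across, 58 mm high, wall 4 mm, 0.12 to 0.19 kg, with one ear handle 9 mm thick on its +y side that reaches 55 mm from the mug's axis. Upright on the ware board at the start, its handle roughly towards the robot. Origin: centre of its underside; z up.
- cone_pack: Cone pack: a brown clay bar 72 (x) x 24 (y) x 14 mm high with three slim pyrometric cones (cream, pink, grey) in a row along x, leaning towards +x, tips 56 mm above the underside; 0.05 to 0.075 kg. Grip the bar across y. Origin: centre of its underside; z up.
- stub: Brown square stub post (extension piece), 38 x 38 x 25 mm high, 0.065 to 0.1 kg, on the ware board at the start. Origin: centre of its underside; x, y square to its sides, z up.
There are look-alikes about, which are no part of the job. Leave any green look-alike of the jar_lid alone.

How it is judged:
By the outcome, as a careful person would: the job done as asked, in the order asked, and still so for the second after the job is handed in, with the robot touching nothing.
It also fails if it takes over 131 s, if anything falls off the work surface, if the arm or the gripper's body presses on something with over 40 N, if the wrist force passes 120 N, or if a joint passes its speed limit or range.

## Robot

A 7-joint arm with a two-finger parallel gripper is mounted at the origin on the work surface. World frame = base frame: x ahead of the robot, y to its left, z up, the work surface at z = 0. Lengths are in m, angles in rad, forces in N, time in s.
With the tool pointing down it reaches from about 0.425 to 1.025 m from the base axis. Payload 3.6 kg.
Tool frame: the origin (TCP) lies on the centre line of the jaws, within the pads' length; the fingertips stand ahead of it and the grasp point (between the pads) lies 11 mm behind it (r.tip_reach is the z of the fingertips in the tool frame, in m); z points along the fingers, y is the line along which they close (so a half turn about z gives the same grasp; the last joint's range is limited). The gripper opens to 85 mm and grips with 20 to 120 N. Pads are 22 mm wide; open, the fingers measure 114 mm over their backs; the gripper's body (76 mm by 85 mm) begins 54 mm behind the grasp point. The pads swing forward as they close: fully open they stand 13 mm farther back than shut.
Start: joints at [1.075, 0.591, 0.048, 1.609, -0.033, 0.943, -0.034], TCP at [0.284, -0.667, 0.239] pointing down, gripper open.
Joint ranges: [-2.69, 2.69], [-0.47, 2.24], [-1.27, 1.36], [0.19, 2.51], [-1.53, 4.68], [0.08, 2.07], [-3.09, 3.09]. Speed limits (rad/s): [2.57, 2.57, 3.14, 3.14, 3.14, 3.14, 3.14].

## Interface

Orientations are given as a unit quaternion [x, y, z, w].
In Python, from cell import monitor, optics, order, r gives the robot as it stands.
- The arm moves only by the shell command python3 -m inch 'ROWS' [FORCE]. ROWS is JSON, a list of rows, each a list of 3 entries, a list of its own where there are three numbers: the finger opening in m, from 0 to 0.0854, then the shift along the tool's x, y, z in m, then the turn about the tool's z in degrees. A call has 1 to 5 rows; each row shifts and turns the commanded pose from where the row before left it, along the tool's axes as they then stand; what a row does not reach is not made up. A row lasts 1/12 s, in which the tool goes at most 41.7 mm and 7.16 degrees, less where a joint would pass 70% of its speed; a pose out of reach is approached as far as the arm can. A call with a gripper value outside its range is refused whole. The fingers move at their own pace and stop on an object; FORCE is the grip in N (left out, the last holds). Time passes only in rows, so rows that do not move let the fingers close. It gives the time, the measured TCP pose, the force, the opening and the grip force at its end, in the units of the state.
- monitor.state(): the state, without advancing time (a new reading comes with each control period).
- optics.grab_frame(name): name is "scene" or "top" or "wrist"; returns the picture (400x640x3 uint8, red, green, blue); there is no depth.
- optics.get_calibration(name): a dict with "fovy" (degrees; the focal length in pixels is half the picture's height over the tangent of half this angle, whatever the lens; pixels are square), "cx", "cy" (the principal point, pixels), "R" (3x3) and "t" (3): a world point X has camera coordinates R X + t. Camera axes: x right, y down, z forward; pixel columns grow to the right and rows downward; lengths in m; the calibration is good to about 2 mm. A picture is of the moment at which its call begins: read the wrist's pose just before it. get_calibration takes no time and is no camera call; for the wrist camera it gives the pose at the moment of the call.
- order.finish_job(): hands the job in; it is judged then, once.
The state is a dict: "time_s": time; "qpos": joint angles; "qvel": joint speeds; "joint_torque": joint torques, N m; "tcp_pos": TCP position; "eef_rot": TCP orientation; "ft_force": force on the tool from outside, world axes, zero at the start; "ft_torque": the same for the moment, N m; "finger_gap": opening from 0.0 (shut) to 1.0 (fully open); "grasp_force": force on a finger pad.
Only numpy, scipy, OpenCV 4.12 (cv2) and the standard library are available. Lean on these libraries where they do the work, as an engineer would, in place of code of your own. Each camera call takes 0.05 s, during which the arm holds its last target. There are 200 camera calls.

## Working session

There is one attempt and no reset: what is moved stays moved. The work goes in short steps, Python scripts to look and compute and a shell command to move; the robot and the scene stay as the last step left them, time stands still between calls to the robot, and variables do not carry over. Pictures are saved under pics/ and viewed, at most 14 in all, crops included, and the job is handed in when it is done.

```bash
ls; mkdir -p pics
python3 - <<'E'
from cell import monitor, optics, order, r
import cv2, numpy as np
print(monitor.state()); print(r.tip_reach)
for n in("scene","top","wrist"):
    c=optics.get_calibration(n); print(n,c)
    cv2.imwrite(f"pics/{n}0.png",cv2.cvtColor(optics.grab_frame(n),cv2.COLOR_RGB2BGR))
E
```

```text
pics
{'time_s': 0.0, 'qpos': array([ 1.07451309,  0.59211299,  0.04833334,  1.60983139, -0.03331479,
        0.94268988, -0.03371056]), 'qvel': array([ 1.66181326e-04, -9.94027041e-05, -8.15051661e-05, -1.05489937e-05,
       -8.46891654e-04,  2.36907761e-03, -3.02554932e-04]), 'joint_torque': array([-5.75821059e-05, -5.48694134e+01,  1.54670097e+00, -1.98123425e+01,
        9.42056766e-03,  8.72100180e-03,  1.36575653e-05]), 'tcp_pos': array([ 0.28385974, -0.66624064,  0.23814281]), 'eef_rot': array([ 9.79785221e-01,  2.00049169e-01, -2.88325982e-04, -1.08012771e-03]), 'ft_force': array([ 0.6091063 ,  0.6065276 , -0.68873702]), 'ft_torque': array([-0.05679269, -0.00633696,  0.02486945]), 'grasp_force': 0.0, 'finger_gap': 0.997734308980739}
0.008
scene {'fovy': 57.6035721575276, 'cx': 319.59767620479477, 'cy': 202.0372763176476, 'R': array([[ 4.74433861e-02,  9.98873568e-01,  8.49035493e-04],
       [ 8.45268355e-01, -3.96946845e-02, -5.32865593e-01],
       [-5.32231654e-01,  2.59986109e-02, -8.46199467e-01]]), 't': array([-0.00488529, -0.34680295,  1.2795591 ])}
top {'fovy': 48.13774232886345, 'cx': 322.8141966460184, 'cy': 201.31424149589054, 'R': array([[-0.02112838, -0.99973752,  0.00885899],
       [-0.99671654,  0.02037011, -0.07836579],
       [ 0.07816476, -0.01048565, -0.99688531]]), 't': array([-0.00861664,  0.45306755,  1.14171015])}
wrist {'fovy': 58.911301093524536, 'cx': 317.914123060333, 'cy': 197.74662869914272, 'R': array([[ 0.39160066, -0.92013426, -0.00136618],
       [-0.86919725, -0.37040868,  0.32755693],
       [-0.3019024 , -0.12708403, -0.94483046]]), 't': array([-0.72492234, -0.04266724,  0.38009227])}
```

View pics/top0.png

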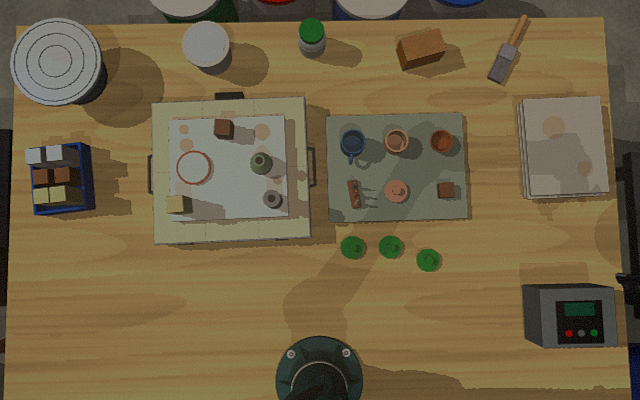

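View pics/scene0.png

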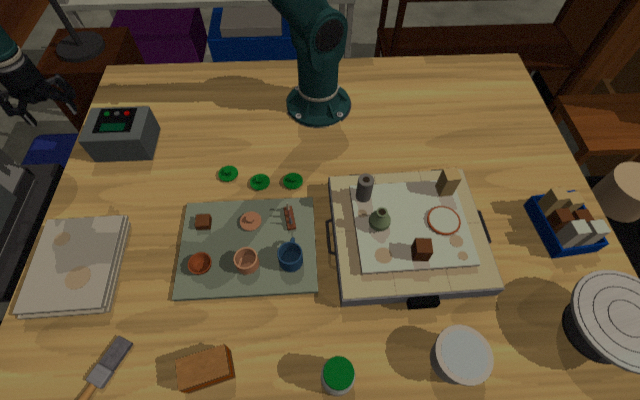

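Top view: hearth on the left, with the short brown post at the back (223,128), cream square post front-left (178,204), round post front-right (272,198), cookie at (194,167) and vase at (261,162). On the ware board: mug (352,143), jar (397,140), redder bowl (441,141), cone pack (355,193), pink lid (397,190), stub (446,190). Three green lids lie below the board.

```bash
cat > h.py <<'E'
from cell import monitor, optics, order, r
import cv2, numpy as np, json
from scipy.spatial.transform import Rotation as Ro
def K(c): f=200/np.tan(np.radians(c["fovy"]/2)); return np.array([[f,0,c["cx"]],[0,f,c["cy"]],[0,0,1]])
def snap(n,name):
    c=optics.get_calibration(n); im=cv2.cvtColor(optics.grab_frame(n),cv2.COLOR_RGB2BGR)
    cv2.imwrite(f"pics/{name}.png",im)
    json.dump({k:np.asarray(v).tolist() for k,v in c.items()},open(f"pics/{name}.json","w")); return im
def cal(name): return json.load(open(f"pics/{name}.json"))
def w(c,u,v,z):
    R=np.array(c["R"]);t=np.array(c["t"]);C=-R.T@t
    d=R.T@np.linalg.inv(K(c))@[u,v,1]; return C+d*(z-C[2])/d[2]
def px(c,X):
    p=K(c)@(np.array(c["R"])@np.array(X)+np.array(c["t"])); return p[:2]/p[2]
def go(x,y,z,yaw=None):
    """shift in tool axes (mm) and turn (deg) from here to TCP x,y,z with tool x-axis at world yaw (deg)"""
    s=monitor.state(); q=Ro.from_quat(s["eef_rot"]); M=q.as_matrix()
    y0=np.degrees(np.arctan2(M[1,0],M[0,0]))
    d=M.T@(np.array([x,y,z])-s["tcp_pos"])*1000
    print("t%.1f"%s["time_s"],"tcp",s["tcp_pos"].round(4),"yaw %.2f"%y0,"tilt %.2f"%np.degrees(np.arccos(-M[2,2])),"shift mm",d.round(1),"turn", None if yaw is None else round(-(yaw-y0),2), "(after-turn axes: do shift first)")
E
python3 - <<'E'
from h import *
c=optics.get_calibration("top")
for n,u,v,z in [("mug",352,140,.07),("jar",397,140,.064),("bowl",441,141,.05),("pack",355,193,.03),("lid",397,190,.04),("stub",446,190,.043),("short",223,127,.141),("sq",178,203,.166),("rnd",272,197,.166),("cookie",194,167,.097),("vase",261,160,.156),("tray",235,170,.065)]:
    print(n,w(c,u,v,z).round(3))
c=optics.get_calibration("wrist");R=np.array(c["R"]);print(-R.T@c["t"])
b=cv2.imread("pics/top0.png")[105:280,320:475]; s=cv2.imread("pics/scene0.png")[160:305,170:325]
cv2.imwrite("pics/crop0.png",np.hstack([cv2.resize(b,(400,452)),cv2.resize(s,(400,452))]))
go(.62,-.19,.36,0)
E
```

```text
mug [ 0.601 -0.094  0.07 ]
jar [ 0.6   -0.208  0.064]
bowl [ 0.598 -0.322  0.05 ]
pack [ 0.472 -0.101  0.03 ]
lid [ 0.476 -0.207  0.04 ]
stub [ 0.473 -0.332  0.043]
short [0.622 0.213 0.141]
sq [0.444 0.309 0.166]
rnd [0.453 0.098 0.166]
cookie [0.536 0.293 0.097]
vase [0.54  0.123 0.156]
tray [0.532 0.2   0.065]
[ 0.361571   -0.6345944   0.37225556]
t0.1 tcp [ 0.284  -0.6664  0.2384] yaw 23.08 tilt 0.10 shift mm [ 495.9 -306.7 -121.1] turn 23.08 (after-turn axes: do shift first)
```

View pics/crop0.png

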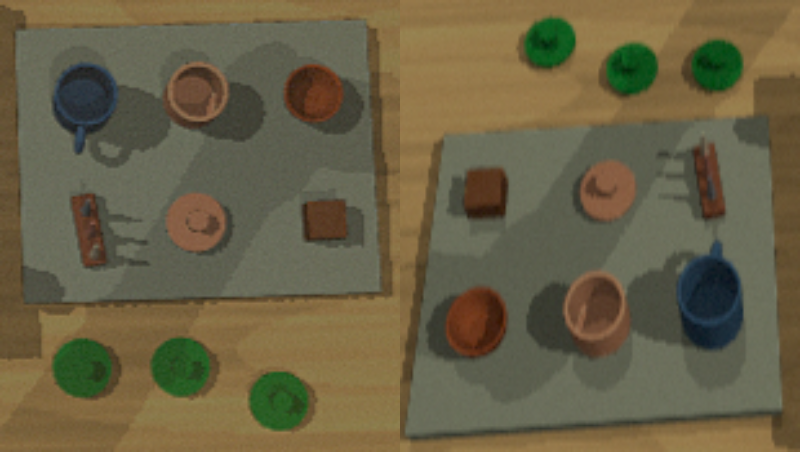

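Several things could be meant. Jar: pink-buff tall jar at top(397,140) versus a redder, lower bowl at (441,141). Lid: pink at (397,190) versus green ones at (353,247), (391,247) and (429,260). The crop confirms that the pink-buff jar and the pink lid fit the description: same clay, jar taller and narrower at the foot. Next I move to a wrist view.

```bash
A='[0.085,[0.0267,-0.0224,-0.008],0]'
python3 -m inch '[[0.085,[0.0267,-0.0224,-0.008],0],[0.085,[0.0267,-0.0224,-0.008],0],[0.085,[0.0267,-0.0224,-0.008],0],[0.085,[0.0267,-0.0224,-0.008],0],[0.085,[0.0267,-0.0224,-0.008],0]]' 40
python3 -m inch '[[0.085,[0.0267,-0.0224,-0.008],0],[0.085,[0.0267,-0.0224,-0.008],0],[0.085,[0.0267,-0.0224,-0.008],0],[0.085,[0.0267,-0.0224,-0.008],0],[0.085,[0.0267,-0.0224,-0.008],0]]'
python3 -m inch '[[0.085,[0.0267,-0.0224,-0.008],0],[0.085,[0.0267,-0.0224,-0.008],0],[0.085,[0.0267,-0.0224,-0.008],0],[0.085,[0.0267,-0.0224,-0.008],0],[0.085,[0.0267,-0.0224,-0.008],0]]'
python3 -m inch '[[0.085,[0,0,0],5.77],[0.085,[0,0,0],5.77],[0.085,[0,0,0],5.77],[0.085,[0,0,0],5.77],[0.085,[0,0,0],0]]'
python3 -m inch '[[0.085,[0,0,0],0],[0.085,[0,0,0],0],[0.085,[0,0,0],0]]'
python3 - <<'E'
from h import *
go(.52,-.2,.36,0); snap("wrist","w1"); print(monitor.state()["qvel"].round(3))
E
```

```text
time_s: 0.57
tcp_pos: [0.3635, -0.5099, 0.2792]
eef_rot: [0.98, 0.2, -0.0, -0.0]
ft_force: [0.8, -0.9, 0.3]
finger_gap: 0.997
grasp_force: 0.0
time_s: 0.98
tcp_pos: [0.4423, -0.3545, 0.3195]
eef_rot: [0.98, 0.2, -0.0, -0.0]
ft_force: [0.7, -1.1, -0.0]
finger_gap: 0.993
grasp_force: 0.0
time_s: 1.4
tcp_pos: [0.5211, -0.1992, 0.3595]
eef_rot: [0.98, 0.2, -0.0, -0.0]
ft_force: [0.1, 0.0, -1.5]
finger_gap: 0.991
grasp_force: 0.0
time_s: 1.82
tcp_pos: [0.5207, -0.2006, 0.359]
eef_rot: [1.0, -0.001, -0.0, -0.0]
ft_force: [0.4, -0.5, 1.0]
finger_gap: 0.994
grasp_force: 0.0
time_s: 2.07
tcp_pos: [0.5208, -0.2009, 0.3592]
eef_rot: [1.0, 0.001, -0.0, -0.0]
ft_force: [-0.1, 0.1, -0.2]
finger_gap: 1.0
grasp_force: 0.0
t2.1 tcp [ 0.5208 -0.2009  0.3592] yaw 0.08 tilt 0.01 shift mm [-0.8 -0.9 -0.8] turn 0.08 (after-turn axes: do shift first)
[-0.001  0.001  0.002 -0.002  0.    -0.    -0.006]
```

View pics/w1.png

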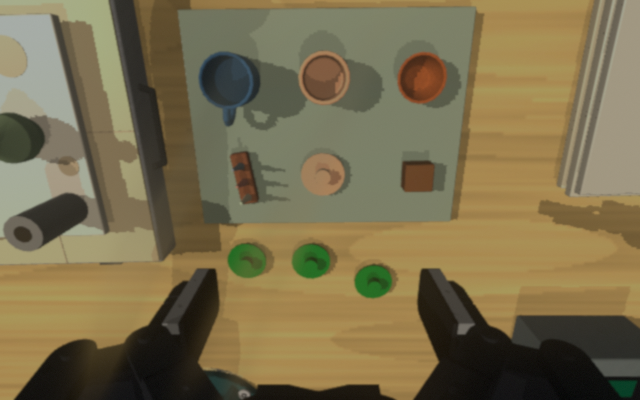

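Wrist view: mug (228,80) with handle at (230,118), jar (324,77), red bowl (422,77), cone pack (244,177), lid (323,174), stub (418,176), green lids below. Next, the same view over the hearth.

```bash
for i in 1 2; do python3 -m inch '[[0.085,[0,-0.04,0],0],[0.085,[0,-0.04,0],0],[0.085,[0,-0.04,0],0],[0.085,[0,-0.04,0],0],[0.085,[0,-0.04,0],0]]' |tail -0; done
python3 -m inch '[[0.085,[0,0,0],0],[0.085,[0,0,0],0],[0.085,[0,0,0],0]]'|head -2
python3 - <<'E'
from h import *
go(.52,.2,.36,0); snap("wrist","w2")
E
```

```text
time_s: 3.2
tcp_pos: [0.521, 0.1985, 0.3591]
t3.2 tcp [0.521  0.1985 0.3591] yaw 0.03 tilt 0.06 shift mm [-1.  -1.5 -0.9] turn 0.03 (after-turn axes: do shift first)Exception ignored on flushing sys.stdout:
BrokenPipeError: [Errno 32] Broken pipe
Exception ignored on flushing sys.stdout:
BrokenPipeError: [Errno 32] Broken pipe
```

View pics/w2.png

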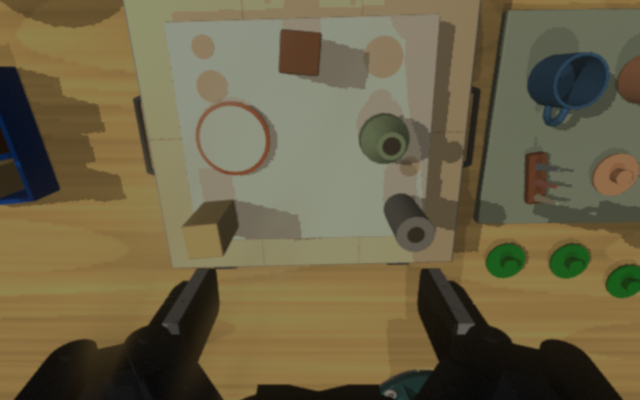

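```bash
cat > fit.py <<'E'
from h import *
from scipy.optimize import minimize
from scipy.ndimage import map_coordinates
th=np.linspace(0,2*np.pi,120,endpoint=False)
def circ(r,z): return np.c_[r*np.cos(th),r*np.sin(th),0*th+z]
def rect(a,b,z):
    s=np.linspace(-1,1,60); o=np.ones(60)
    return np.vstack([np.c_[a/2*s,b/2*o,z*o],np.c_[a/2*s,-b/2*o,z*o],np.c_[a/2*o,b/2*s,z*o],np.c_[-a/2*o,b/2*s,z*o]])
def grad(name,sig):
    im=cv2.GaussianBlur(cv2.imread(f"pics/{name}.png").astype(np.float32),(0,0),sig)
    g=np.hypot(cv2.Sobel(im,cv2.CV_32F,1,0),cv2.Sobel(im,cv2.CV_32F,0,1)).max(2); return np.minimum(g,np.percentile(g,98))
def fit(names,pts,x,y,z0,yaw=None,spread=.01):
    def P(p):
        a=np.radians(p[2]) if yaw is not None else 0
        c,s=np.cos(a),np.sin(a); return pts@np.array([[c,s,0],[-s,c,0],[0,0,1]])+[p[0],p[1],z0]
    def cost(p,G):
        v=0
        for c,g in G:
            X=P(p)@np.array(c["R"]).T+c["t"]; k=K(c)@X.T; uv=k[:2]/k[2]
            v-=map_coordinates(g,[uv[1],uv[0]],order=1,mode="nearest").mean()
        return v
    best=None
    p0=[x,y]+([yaw] if yaw is not None else [])
    for sig in(3,1):
        G=[(cal(n),grad(n,sig)) for n in names]
        starts=[np.array(p0)+np.r_[dx,dy,[0]*(len(p0)-2)] for dx in(-spread,0,spread) for dy in(-spread,0,spread)] if sig==3 else [best.x]
        best=min((minimize(cost,s,args=(G,),method="Nelder-Mead",options=dict(initial_simplex=np.vstack([s]+[s+np.eye(len(s))[i]*([.006,.006,4][i]) for i in range(len(s))]),xatol=1e-5)) for s in starts),key=lambda o:o.fun)
    return np.r_[best.x,best.fun],P(best.x)
def overlay(name,Ps,out):
    im=cv2.resize(cv2.imread(f"pics/{name}.png"),None,fx=2,fy=2,interpolation=cv2.INTER_CUBIC); c=cal(name)
    for P in Ps:
        for X in P[::2]:
            u,v=px(c,X)*2; cv2.circle(im,(int(u),int(v)),1,(0,255,255),-1)
    cv2.imwrite(out,im); return im
E
python3 - <<'E'
from fit import *
B=.018
items=[("jar",["w1"],np.vstack([circ(.030,.046),circ(.025,.046)]),.6,-.208,B,None),
("mug",["w1"],np.vstack([circ(.031,.058),circ(.027,.058)]),.6,-.094,B,None),
("lid",["w1"],circ(.030,.011),.476,-.207,B,None),
("stub",["w1"],rect(.038,.038,.025),.473,-.332,B,0),
("pack",["w1"],rect(.072,.024,.014),.472,-.101,B,82),
("cookie",["w2"],circ(.042,.007),.536,.293,.09,None),
("short",["w2"],rect(.038,.038,.051),.622,.213,.09,0),
("sq",["w2"],rect(.038,.038,.076),.444,.309,.09,0),
("rnd",["w2"],circ(.020,.076),.453,.098,.09,None),
("shelf",["w2"],rect(.25,.285,.09),.532,.2,0,2)]
Ps={}
for n,nm,p,x,y,z,yaw in items:
    o,P=fit(nm,p,x,y,z,yaw,.015 if n=="shelf" else .01); Ps[n]=P; print(n,o[:2].round(4),o[2:].round(2))
a=overlay("w1",[Ps[k] for k in("jar","mug","lid","stub","pack")],"pics/o1.png")[0:440,340:980]
b=overlay("w2",[Ps[k] for k in("cookie","short","sq","rnd","shelf")],"pics/o2.png")[0:540,230:950]
cv2.imwrite("pics/o1.png",a);cv2.imwrite("pics/o2.png",b)
E
```

```text
jar [ 0.602  -0.2087] [-124.96]
mug [ 0.599  -0.0986] [-87.45]
lid [ 0.4776 -0.2081] [-106.41]
stub [ 0.4807 -0.3308] [ 4.000e-02 -8.879e+01]
pack [ 0.4737 -0.1034] [   8.61 -112.54]
cookie [0.5375 0.2923] [-107.82]
short [0.6245 0.214 ] [  -4.64 -129.66]
sq [0.4699 0.2968] [  3.85 -72.44]
rnd [0.4775 0.1126] [-83.76]
shelf [0.5365 0.1728] [  1.53 -53.57]
```

View pics/o1.png

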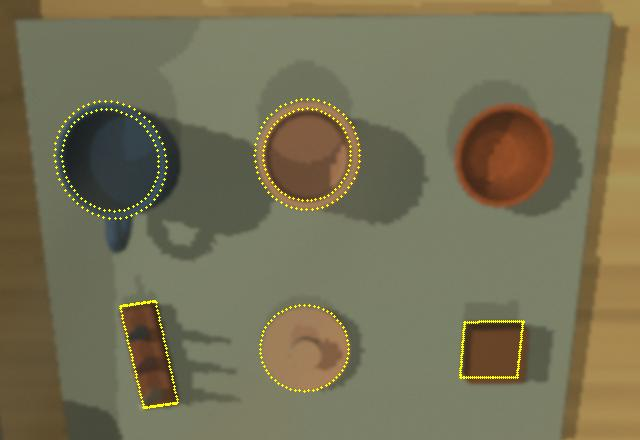

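View pics/o2.png

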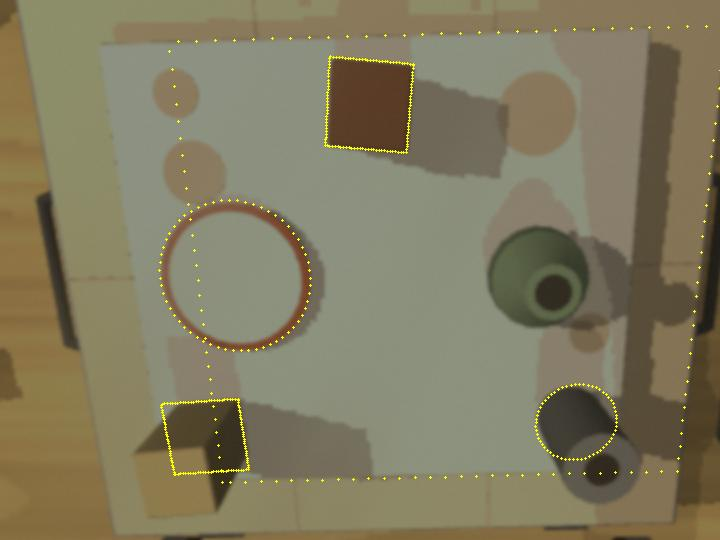

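The jar, lid, pack, cookie and short post fits lie on their edges. The mug, square post, round post and shelf fits locked onto wrong edges, so I refit those from direct pixel guesses. In w2 (full-picture pixels): shelf back corners (165,22) and (439,15), square post top about (203,240), round top about (415,234).

Run:
```python
from fit import *
c1,c2=cal("w1"),cal("w2")
a,b=w(c2,165.5,22,.09),w(c2,439.5,14.5,.09); print("back corners",a.round(4),b.round(4),np.linalg.norm(a-b),np.degrees(np.arctan2(-(b-a)[0],-(b-a)[1]))) 
c=cal("w2")
g=lambda u,v,z,cc:w(cc,u,v,z)[:2]
m=(a+b)/2; e=(a-b)/np.linalg.norm(a-b); f=np.array([e[1],-e[0],0]); s0=m-.125*f; print(s0)
B=.018; Ps={}
items=[("mug",["w1"],np.vstack([circ(.031,.058),circ(.027,.058)]),*g(228.5,80,.076,c1),B,None,.002),
("stub",["w1"],rect(.038,.038,.025),*g(417,175,.043,c1),B,3,.002),
("sq",["w2"],rect(.038,.038,.076),*g(203.5,240,.166,c2),.09,3,.003),
("rnd",["w2"],np.vstack([circ(.020,.076)]),*g(415,234,.166,c2),.09,None,.003),
("shelf",["w2"],rect(.25,.285,.09),s0[0],s0[1],0,2,.002)]
for n,nm,p,x,y,z,yaw,sp in items:
    o,P=fit(nm,p,x,y,z,yaw,sp); Ps[n]=P; print(n,np.round([x,y],4),o[:2].round(4),o[2:].round(2))
a=overlay("w1",[Ps[k] for k in("mug","stub")],"pics/o1.png")[100:440,360:900]
b=overlay("w2",[Ps[k] for k in("sq","rnd","shelf")],"pics/o2.png")[0:540,230:950]
cv2.imwrite("pics/o3.png",cv2.resize(np.vstack([np.hstack([a,np.zeros((340,180,3),np.uint8)]),b]),(490,600),interpolation=cv2.INTER_AREA))
```

```text
back corners [0.6567 0.3534 0.09  ] [0.6636 0.0727 0.09  ] 0.2807698628675581 -1.422707756044767
[0.53518672 0.20998066 0.09      ]
mug [ 0.5998 -0.1022] [ 0.599  -0.0986] [-87.45]
stub [ 0.4809 -0.3326] [ 0.4807 -0.3308] [ 4.000e-02 -8.879e+01]
sq [0.4464 0.3136] [0.4446 0.3153] [  5.65 -81.22]
rnd [0.453  0.0987] [0.4527 0.0985] [-74.61]
shelf [0.5352 0.21  ] [0.5355 0.2114] [  1.53 -50.54]
```

View pics/o3.png

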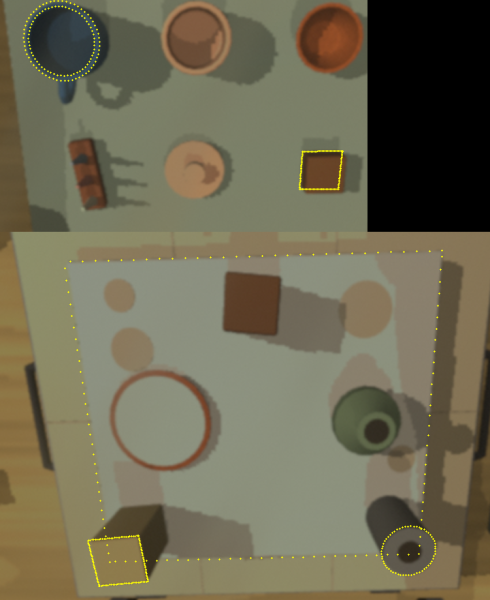

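Square post, round post and shelf now sit right: shelf centre (0.5355, 0.2114), yaw 1.5°. The mug and stub outlines are still off, so I take close views of them before grasping. First over the stub.

```bash
python3 -m inch '[[0.085,[-0.0065,0.0377,0.0078],0],[0.085,[-0.0065,0.0377,0.0078],0],[0.085,[-0.0065,0.0377,0.0078],0],[0.085,[-0.0065,0.0377,0.0078],0],[0.085,[-0.0065,0.0377,0.0078],0]]' >/dev/null
python3 -m inch '[[0.085,[-0.0065,0.0377,0.0078],0],[0.085,[-0.0065,0.0377,0.0078],0],[0.085,[-0.0065,0.0377,0.0078],0],[0.085,[-0.0065,0.0377,0.0078],0],[0.085,[-0.0065,0.0377,0.0078],0]]'>/dev/null
python3 -m inch '[[0.085,[-0.0065,0.0377,0.0078],0],[0.085,[-0.0065,0.0377,0.0078],0],[0.085,[-0.0065,0.0377,0.0078],0],[0.085,[-0.0065,0.0377,0.0078],0],[0.085,[0,0,0],0]]'>/dev/null
python3 -m inch '[[0.085,[0,0,0],0],[0.085,[0,0,0],0],[0.085,[0,0,0],0]]'
cat >> fit.py <<'E'
def square_from_mask(name,hsvlo,hsvhi,z,roi=None):
    """centre & yaw of the top face: minAreaRect of its world-projected pixels"""
    im=cv2.imread(f"pics/{name}.png"); c=cal(name)
    m=cv2.inRange(cv2.cvtColor(im,cv2.COLOR_BGR2HSV),hsvlo,hsvhi)
    cs=max(cv2.findContours(m,cv2.RETR_EXTERNAL,cv2.CHAIN_APPROX_NONE)[0],key=cv2.contourArea)
    W=np.array([w(c,u,v,z)[:2]*1000 for u,v in cs[:,0,:]],np.float32); return cv2.minAreaRect(W),W
E
python3 - <<'E'
from fit import *
snap("wrist","w3")
o,P=fit(["w3"],rect(.038,.038,.025),.4785,-.332,.018,0,.003); print(o.round(4))
im=overlay("w3",[P],"pics/o4.png"); u,v=(px(cal("w3"),P.mean(0))*2).astype(int); print(u,v)
cv2.imwrite("pics/o4.png",im[max(0,v-200):v+200,max(u-200,0):u+200]); go(o[0],o[1],.15,o[2])
E
```

```text
time_s: 4.75
tcp_pos: [0.4297, -0.328, 0.2503]
eef_rot: [1.0, 0.0, 0.0, -0.0]
ft_force: [0.0, 0.1, -0.5]
finger_gap: 0.996
grasp_force: 0.0
[  0.4771  -0.3364   1.4923 -81.7297]
650 232
t4.8 tcp [ 0.4301 -0.3276  0.2504] yaw 0.08 tilt 0.03 shift mm [ 47.    8.9 100.4] turn -1.41 (after-turn axes: do shift first)
```

View pics/o4.png

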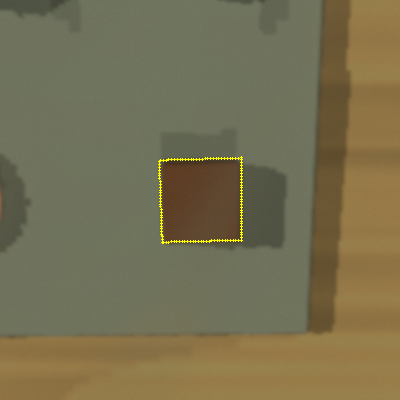

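The fit sits exactly on the stub: (0.4771, -0.3364), yaw 1.5°. Grasping it.

```bash
python3 -m inch '[[0.065,[0.0235,0.0045,0.02],0],[0.065,[0.0235,0.0044,0.03],0],[0.065,[0,0,0.035],-1.4],[0.065,[0,0,0.035],0],[0.065,[0,0,0.035],0]]' >/dev/null
python3 -m inch '[[0.065,[0,0,0.03],0],[0.065,[0,0,0.02],0],[0.065,[0,0,0.01],0],[0.065,[0,0,0.004],0],[0.065,[0,0,0],0]]'
python3 -c "from h import *;go(.4771,-.3364,.031,1.5)"
python3 -m inch '[[0.02,[0,0,0],0],[0.02,[0,0,0],0],[0.02,[0,0,0],0],[0.02,[0,0,0],0],[0.02,[0,0,0],0]]' 30
python3 -m inch '[[0.02,[0,0,0],0],[0.02,[0,0,0],0],[0.02,[0,0,0],0]]'
python3 -c "from h import *;go(.4771,-.3364,.031,1.5)"
```

```text
time_s: 5.63
tcp_pos: [0.4773, -0.3368, 0.031]
eef_rot: [1.0, 0.013, -0.0, -0.0]
ft_force: [-0.5, -1.1, -0.2]
finger_gap: 0.759
grasp_force: 0.0
t5.6 tcp [ 0.4773 -0.3368  0.031 ] yaw 1.48 tilt 0.03 shift mm [-0.2 -0.5 -0. ] turn -0.02 (after-turn axes: do shift first)
time_s: 6.05
tcp_pos: [0.4781, -0.3381, 0.0328]
eef_rot: [1.0, 0.012, 0.001, 0.001]
ft_force: [-0.8, 0.9, 6.5]
finger_gap: 0.438
grasp_force: 32.2
time_s: 6.3
tcp_pos: [0.4781, -0.3381, 0.0328]
eef_rot: [1.0, 0.012, 0.001, 0.001]
ft_force: [-0.1, 1.1, 7.3]
finger_gap: 0.438
grasp_force: 32.2
t6.3 tcp [ 0.4781 -0.3381  0.0328] yaw 1.40 tilt 0.17 shift mm [-0.9 -1.7  1.8] turn -0.1 (after-turn axes: do shift first)
```

The fingertips touched the board (they reach about 15 mm at this opening), so I regrip 9 mm higher and lift.

```bash
python3 -m inch '[[0.055,[0,0,-0.003],0],[0.055,[0,0,-0.003],0],[0.055,[0,0,-0.003],0],[0.055,[0,0,0],0],[0.055,[0,0,0],0]]' >/dev/null
python3 -m inch '[[0.02,[0,0,0],0],[0.02,[0,0,0],0],[0.02,[0,0,0],0],[0.02,[0,0,0],0],[0.02,[0,0,0],0]]' 30
python3 -c "from h import *;go(.4771,-.3364,.040,1.5)"
python3 -m inch '[[0.02,[0,0,-0.01],0],[0.02,[0,0,-0.03],0],[0.02,[0,0,-0.04],0],[0.02,[0,0,-0.04],0],[0.02,[0,0,-0.04],0]]'>/dev/null
python3 -m inch '[[0.02,[0,0,-0.04],0],[0.02,[0,0,-0.035],0],[0.02,[0,0,0],0],[0.02,[0,0,0],0]]'
python3 -c "from h import *;go(.54,.212,.28,0)"
```

```text
time_s: 7.13
tcp_pos: [0.4769, -0.3375, 0.0402]
eef_rot: [1.0, 0.012, -0.0, -0.0]
ft_force: [-1.4, -0.2, 3.5]
finger_gap: 0.437
grasp_force: 30.6
t7.1 tcp [ 0.4769 -0.3375  0.0402] yaw 1.40 tilt 0.01 shift mm [ 0.3 -1.1  0.2] turn -0.1 (after-turn axes: do shift first)
time_s: 7.88
tcp_pos: [0.4779, -0.3383, 0.2779]
eef_rot: [1.0, 0.012, 0.002, 0.002]
ft_force: [-1.0, -0.8, -1.3]
finger_gap: 0.433
grasp_force: 30.5
t7.9 tcp [ 0.4779 -0.3383  0.2779] yaw 1.40 tilt 0.33 shift mm [  75.5 -548.6   -3.4] turn 1.4 (after-turn axes: do shift first)
```

```bash
for i in 1 2; do python3 -m inch '[[0.02,[0.0054,-0.0392,0],0],[0.02,[0.0054,-0.0392,0],0],[0.02,[0.0054,-0.0392,0],0],[0.02,[0.0054,-0.0392,0],0],[0.02,[0.0054,-0.0392,0],0]]' >/dev/null; done
python3 -m inch '[[0.02,[0.0054,-0.0392,0],0],[0.02,[0.0054,-0.0392,0],0],[0.02,[0.0054,-0.0392,0],0],[0.02,[0.0054,-0.0392,0],0],[0.02,[0,0,0],0]]' >/dev/null
python3 -m inch '[[0.02,[0,0,0],0],[0.02,[0,0,0],0],[0.02,[0,0,0],0]]'
python3 - <<'E'
from fit import *
snap("wrist","w4")
o,P=fit(["w4"],rect(.038,.038,.051),.6245,.214,.09,-4,.003); print(o.round(4))
o2,P2=fit(["w4","w2"],rect(.038,.038,.051),.6245,.214,.09,-4,.003); print(o2.round(4))
s=monitor.state(); t=s["tcp_pos"]
overlay("w4",[P],"pics/o5.png"); im=cv2.imread("pics/o5.png"); cv2.imwrite("pics/o5.png",im[0:600,300:980]); go(o[0],o[1],.20,o[2])
E
```

```text
time_s: 9.38
tcp_pos: [0.5383, 0.2107, 0.2737]
eef_rot: [1.0, 0.011, -0.001, 0.001]
ft_force: [-0.3, 0.4, -0.8]
finger_gap: 0.436
grasp_force: 30.6
[   0.6245    0.2142   -4.898  -144.5654]
[ 6.245000e-01  2.141000e-01 -4.772400e+00 -2.741021e+02]
t9.4 tcp [0.5386 0.2106 0.274 ] yaw 1.24 tilt 0.16 shift mm [86.1 -1.9 73.9] turn 6.14 (after-turn axes: do shift first)
```

View pics/o5.png

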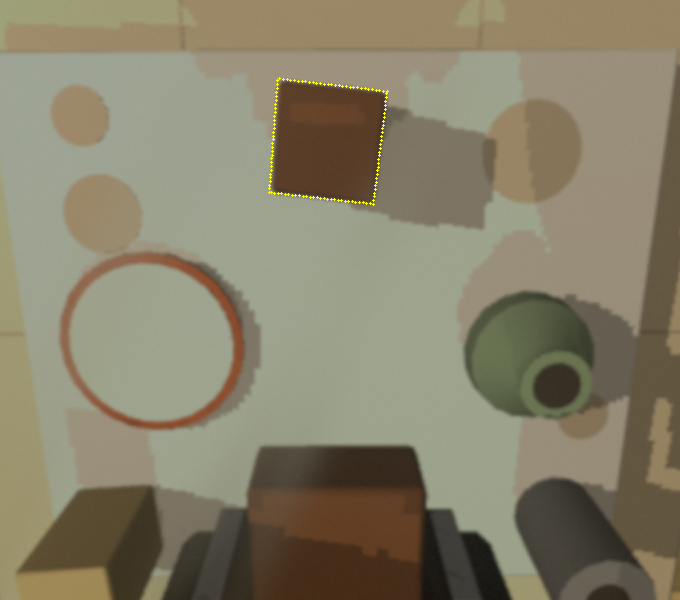

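The stub is held straight, and the post fit is (0.6245, 0.2142), yaw -4.9°. Contact is expected at TCP z = 0.163.

```bash
python3 -m inch '[[0.02,[0.0215,-0.0005,0.005],0],[0.02,[0.0215,-0.0005,0.015],0],[0.02,[0.0215,-0.0005,0.02],0],[0.02,[0.0216,-0.0004,0.025],0],[0.02,[0,0,0.025],6.1]]' >/dev/null
python3 -m inch '[[0.02,[0,0,0.01],0],[0.02,[0,0,0],0],[0.02,[0,0,0],0],[0.02,[0,0,0],0]]'
python3 -c "from h import *;go(.6245,.2142,.1632,-4.9)"
```

```text
time_s: 10.18
tcp_pos: [0.6254, 0.217, 0.1766]
eef_rot: [0.999, -0.04, 0.001, -0.0]
ft_force: [-0.2, 0.6, -0.4]
finger_gap: 0.436
grasp_force: 30.6
t10.2 tcp [0.6254 0.217  0.1766] yaw -4.63 tilt 0.11 shift mm [-0.7  2.9 13.4] turn 0.27 (after-turn axes: do shift first)
```

```bash
python3 -m inch '[[0.02,[-0.0007,0.0029,0.003],0.27],[0.02,[0,0,0.003],0],[0.02,[0,0,0],0],[0.02,[0,0,0],0],[0.02,[0,0,0],0]]'
python3 -c "from h import *;go(.6245,.2142,.1632,-4.9)"
```

```text
time_s: 10.6
tcp_pos: [0.6242, 0.2142, 0.1694]
eef_rot: [0.999, -0.043, 0.0, -0.0]
ft_force: [-0.6, 0.7, -0.5]
finger_gap: 0.435
grasp_force: 30.6
t10.6 tcp [0.6242 0.2142 0.1694] yaw -4.96 tilt 0.03 shift mm [ 0.3 -0.   6.2] turn -0.06 (after-turn axes: do shift first)
```

```bash
python3 -m inch '[[0.02,[0.0003,0,0.0025],0],[0.02,[0,0,0.002],0],[0.02,[0,0,0.001],0],[0.02,[0,0,0],0],[0.02,[0,0,0],0]]'
python3 -m inch '[[0.02,[0,0,0.0007],0],[0.02,[0,0,0],0],[0.02,[0,0,0],0]]'
```

```text
time_s: 11.02
tcp_pos: [0.6244, 0.2141, 0.1634]
eef_rot: [0.999, -0.043, -0.0, 0.0]
ft_force: [-0.2, -0.1, -1.4]
finger_gap: 0.439
grasp_force: 30.6
time_s: 11.27
tcp_pos: [0.6246, 0.2141, 0.1632]
eef_rot: [0.999, -0.043, 0.0, -0.0]
ft_force: [-0.5, -0.9, 2.8]
finger_gap: 0.438
grasp_force: 30.9
```

Contact. Release, retreat up, and look.

```bash
python3 -m inch '[[0.045,[0,0,0],0],[0.055,[0,0,0],0],[0.06,[0,0,0],0],[0.06,[0,0,-0.01],0],[0.06,[0,0,-0.02],0]]' >/dev/null
python3 -m inch '[[0.085,[0,0,-0.04],0],[0.085,[-0.02,0,-0.04],0],[0.085,[-0.033,0,0],0],[0.085,[-0.033,0,0],0],[0.085,[0,0,0],0]]' >/dev/null
python3 -m inch '[[0.085,[0,0,0],-4.9],[0.085,[0,0,0],0],[0.085,[0,0,0],0]]'
python3 - <<'E'
from fit import *
snap("wrist","w5")
o,P=fit(["w5"],rect(.038,.038,.076),.6245,.214,.09,-4,.003); print(o.round(4))
im=overlay("w5",[P],"pics/o6.png"); u,v=(px(cal("w5"),P.mean(0))*2).astype(int)
raw=cv2.resize(cv2.imread("pics/w5.png"),None,fx=2,fy=2)
sl=np.s_[max(0,v-160):v+160,u-160:u+160]
cv2.imwrite("pics/o6.png",np.hstack([im[sl],raw[sl]])); go(.5185,-.2087,.25,0)
E
```

```text
time_s: 12.35
tcp_pos: [0.5405, 0.2214, 0.2707]
eef_rot: [1.0, -0.002, 0.0, -0.0]
ft_force: [0.2, -0.5, -0.0]
finger_gap: 0.997
grasp_force: 0.0
[   0.6239    0.2131   -4.6231 -123.6067]
t12.4 tcp [0.5406 0.2213 0.2705] yaw -0.20 tilt 0.03 shift mm [-20.6 430.1  20.4] turn -0.2 (after-turn axes: do shift first)
```

View pics/o6.png

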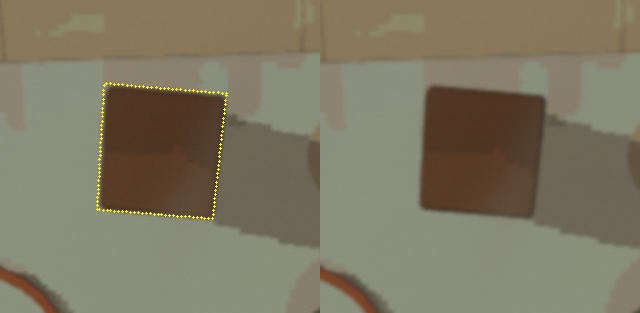

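The stub sits squarely on the post (0.624, 0.213), top level at z = 0.166. Next, a closer view of the jar and mug.

```bash
for i in 1 2; do python3 -m inch '[[0.085,[-0.0022,0.0376,0],0],[0.085,[-0.0022,0.0376,0],0],[0.085,[-0.0022,0.0376,0],0],[0.085,[-0.0022,0.0376,0],0],[0.085,[-0.0022,0.0376,0],0]]' >/dev/null; done
python3 -m inch '[[0.085,[0,0,0],0],[0.085,[0,0,0],0],[0.085,[0,0,0],0]]' >/dev/null
python3 - <<'E'
from fit import *
snap("wrist","w6"); B=.018; c=cal("w6")
h=np.linspace(.031,.055,20)
o,P=fit(["w6"],np.vstack([circ(.030,.046),circ(.025,.046)]),.602,-.2087,B,None,.003);print("jar",o.round(4))
m,Q=fit(["w6"],np.vstack([circ(.031,.058),circ(.027,.058)]),.598,-.101,B,None,.003);print("mug",m.round(4))
l,L=fit(["w6"],circ(.030,.011),.4776,-.2081,B,None,.003);print("lid",l.round(4))
p,PP=fit(["w6"],rect(.072,.024,.014),.4737,-.1034,B,8.6,.002);print("pack",p.round(4))
# handle yaw: blue pixels outside the body, at handle mid height
im=cv2.imread("pics/w6.png"); hsv=cv2.cvtColor(im,cv2.COLOR_BGR2HSV)
mk=cv2.inRange(hsv,(95,70,30),(125,255,255)); ys,xs=np.nonzero(mk)
W=np.array([w(c,u,v,B+.03)[:2] for u,v in zip(xs,ys)])-m[:2]; r_=np.hypot(*W.T); k=(r_>.042)&(r_<.065)
print("handle px",k.sum(),"angle",np.degrees(np.arctan2(*(W[k].mean(0)[::-1]))))
im=overlay("w6",[P,Q,L,PP],"pics/o7.png"); cv2.imwrite("pics/o7.png",im[0:560,240:1000])
go(o[0],o[1],.2,0)
E
```

```text
jar [   0.6019   -0.2085 -121.9913]
mug [  0.599   -0.0984 -93.603 ]
lid [   0.4775   -0.2081 -126.708 ]
pack [  0.474   -0.1027   8.8071 -99.9445]
handle px 103 angle 170.76429858131914
t13.5 tcp [ 0.5181 -0.1534  0.2701] yaw -0.03 tilt 0.05 shift mm [83.8 55.  70. ] turn -0.03 (after-turn axes: do shift first)
```

View pics/o7.png

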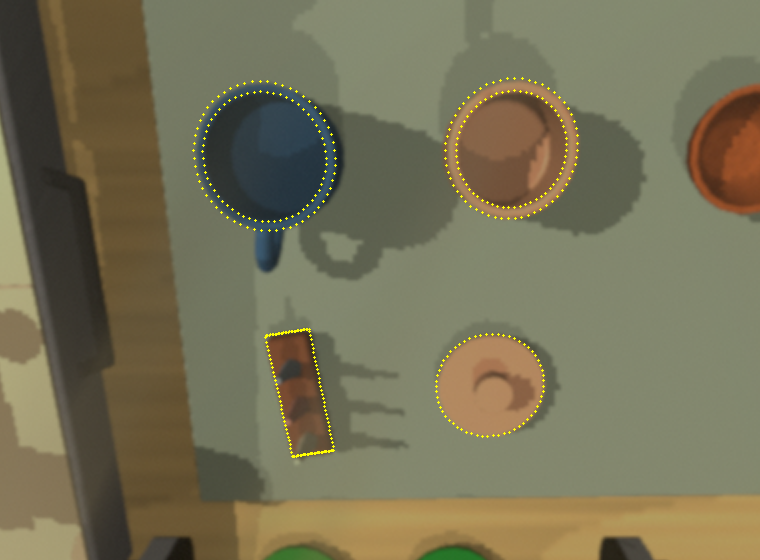

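The overlays match the jar (0.602, -0.2085), mug (0.599, -0.0985), lid (0.4775, -0.208) and pack (0.474, -0.103, axis at 8.8°). Now I grasp the jar across its upper wall.

```bash
python3 -m inch '[[0.085,[0.021,0.0138,0.01],0],[0.085,[0.021,0.0138,0.02],0],[0.085,[0.021,0.0137,0.02],0],[0.085,[0.021,0.0137,0.02],0],[0.085,[0,0,0.03],0]]' >/dev/null
python3 -m inch '[[0.085,[0,0,0],0],[0.085,[0,0,0],0],[0.085,[0,0,0],0]]' >/dev/null
python3 -c "from h import *;go(.6019,-.2085,.052,0)"
```

```text
t14.2 tcp [ 0.6022 -0.208   0.1709] yaw 0.06 tilt 0.05 shift mm [ -0.3   0.6 118.9] turn 0.06 (after-turn axes: do shift first)
```

```bash
python3 -m inch '[[0.085,[0,0.0006,0.03],0],[0.085,[0,0,0.03],0],[0.085,[0,0,0.03],0],[0.085,[0,0,0.02],0],[0.085,[0,0,0.009],0]]' >/dev/null
python3 -m inch '[[0.07,[0,0,0],0],[0.065,[0,0,0],0],[0.055,[0,0,0],0],[0.04,[0,0,0],0],[0.04,[0,0,0],0]]' 30
python3 -m inch '[[0.04,[0,0,0],0],[0.04,[0,0,0],0],[0.04,[0,0,0],0]]'
python3 -m inch '[[0.04,[0,0,-0.005],0],[0.04,[0,0,-0.015],0],[0.04,[0,0,-0.03],0],[0.04,[0,0,-0.04],0],[0.04,[0,0,-0.04],0]]' >/dev/null
python3 -m inch '[[0.04,[0,0,-0.04],0],[0.04,[0,0,-0.03],0],[0.04,[0,0,0],0],[0.04,[0,0,0],0]]'
python3 -c "from h import *;go(.5355,.2114,.25,-88.5)"
```

```text
time_s: 15.03
tcp_pos: [0.6033, -0.2102, 0.0536]
eef_rot: [1.0, -0.0, 0.002, 0.0]
ft_force: [-0.7, 0.8, 7.0]
finger_gap: 0.691
grasp_force: 33.1
time_s: 15.28
tcp_pos: [0.6033, -0.2102, 0.0536]
eef_rot: [1.0, -0.0, 0.002, 0.0]
ft_force: [-0.6, 1.9, 7.5]
finger_gap: 0.691
grasp_force: 33.1
time_s: 16.03
tcp_pos: [0.6027, -0.211, 0.2541]
eef_rot: [1.0, -0.001, 0.003, 0.001]
ft_force: [0.4, 0.3, -2.2]
finger_gap: 0.692
grasp_force: 33.0
t16.0 tcp [ 0.6027 -0.211   0.2541] yaw -0.10 tilt 0.33 shift mm [ -68.  -422.3    3. ] turn 88.4 (after-turn axes: do shift first)
```

```bash
for i in 1 2; do python3 -m inch '[[0.04,[-0.0062,-0.0384,0],0],[0.04,[-0.0062,-0.0384,0],0],[0.04,[-0.0062,-0.0384,0],0],[0.04,[-0.0062,-0.0384,0],0],[0.04,[-0.0062,-0.0384,0],0]]' >/dev/null; done
python3 -m inch '[[0.04,[-0.0062,-0.0384,0],0],[0.04,[0,0,0],6.8],[0.04,[0,0,0],6.8],[0.04,[0,0,0],6.8],[0.04,[0,0,0],6.8]]' >/dev/null
python3 -m inch '[[0.04,[0,0,0],6.8],[0.04,[0,0,0],6.8],[0.04,[0,0,0],6.8],[0.04,[0,0,0],6.8],[0.04,[0,0,0],6.8]]' >/dev/null
python3 -m inch '[[0.04,[0,0,0],6.8],[0.04,[0,0,0],6.8],[0.04,[0,0,0],6.8],[0.04,[0,0,0],6.8],[0.04,[0,0,0],0]]' >/dev/null
python3 -m inch '[[0.04,[0,0,0],0],[0.04,[0,0,0],0],[0.04,[0,0,0],0]]'
python3 -c "from h import *;go(.5355,.2103,.1256,-88.5)"
```

```text
time_s: 18.37
tcp_pos: [0.533, 0.2122, 0.2497]
eef_rot: [0.724, -0.689, -0.002, 0.001]
ft_force: [1.5, -0.8, -1.9]
finger_gap: 0.693
grasp_force: 33.1
t18.4 tcp [0.533  0.2122 0.2497] yaw -87.16 tilt 0.25 shift mm [  2.1  -2.9 124. ] turn 1.34 (after-turn axes: do shift first)
```

```bash
python3 -m inch '[[0.04,[0.0021,-0.0029,0.02],0],[0.04,[0,0,0.03],1.3],[0.04,[0,0,0.03],0],[0.04,[0,0,0.025],0],[0.04,[0,0,0.01],0]]' >/dev/null
python3 -m inch '[[0.04,[0,0,0],0],[0.04,[0,0,0],0],[0.04,[0,0,0],0]]'
python3 -c "from h import *;go(.5355,.2103,.1256,-88.5)"
```

```text
time_s: 19.03
tcp_pos: [0.5379, 0.2099, 0.137]
eef_rot: [0.716, -0.699, -0.0, -0.001]
ft_force: [0.6, 0.4, -1.7]
finger_gap: 0.695
grasp_force: 33.2
t19.0 tcp [0.5379 0.2099 0.137 ] yaw -88.63 tilt 0.08 shift mm [-0.5  2.4 11.4] turn -0.13 (after-turn axes: do shift first)
```

```bash
python3 -m inch '[[0.04,[-0.0005,0.0024,0.004],0],[0.04,[0,0,0.003],0],[0.04,[0,0,0.002],0],[0.04,[0,0,0],0],[0.04,[0,0,0],0]]'
python3 -m inch '[[0.04,[0,0,0.0015],0],[0.04,[0,0,0.001],0],[0.04,[0,0,0],0],[0.04,[0,0,0],0]]'
```

```text
time_s: 19.45
tcp_pos: [0.534, 0.2106, 0.1266]
eef_rot: [0.716, -0.698, -0.0, 0.001]
ft_force: [0.2, 0.1, -1.6]
finger_gap: 0.691
grasp_force: 33.2
time_s: 19.78
tcp_pos: [0.5344, 0.2106, 0.1256]
eef_rot: [0.716, -0.698, -0.001, 0.0]
ft_force: [-3.9, 0.5, 11.4]
finger_gap: 0.697
grasp_force: 34.2
```

```bash
python3 -m inch '[[0.062,[0,0,-0.0005],0],[0.066,[0,0,0],0],[0.072,[0,0,0],0],[0.076,[0,0,0],0],[0.076,[0,0,0],0]]' 
python3 -m inch '[[0.078,[0,0,-0.01],0],[0.078,[0,0,-0.03],0],[0.078,[0,0,-0.04],0],[0.078,[0,0,-0.04],0],[0.078,[0,0,-0.03],0]]' >/dev/null
python3 -m inch '[[0.078,[0,0,0],0],[0.078,[0,0,0],0],[0.078,[0,0,0],0]]' >/dev/null
python3 - <<'E'
from fit import *
snap("wrist","w7"); snap("top","t7")
for n in(["w7"],):
    o,P=fit(n,np.vstack([circ(.030,.046),circ(.025,.046)]),.5355,.2114,.09,None,.003);print("jar",o.round(4))
s,_=fit(["w7"],rect(.25,.285,.09),.5355,.2114,0,1.5,.003);print("shelf",s.round(4))
k,Kk=fit(["w7"],circ(.042,.007),.5375,.2923,.09,None,.003);print("cookie",k.round(4))
overlay("w7",[P,Kk,_],"pics/o8.png");im=cv2.imread("pics/o8.png");cv2.imwrite("pics/o8.png",cv2.resize(im,(800,500),interpolation=cv2.INTER_AREA))
go(.4775,-.2081,.25,-88.5)
E
```

```text
time_s: 20.2
tcp_pos: [0.5341, 0.2104, 0.1243]
eef_rot: [0.716, -0.698, -0.0, 0.001]
ft_force: [-0.4, -1.0, 0.1]
finger_gap: 0.891
grasp_force: 0.0
jar [   0.5342    0.2103 -100.4279]
shelf [  0.535    0.2122   1.4088 -46.7758]
cookie [   0.537     0.2918 -105.9029]
t21.0 tcp [0.5332 0.2104 0.2733] yaw -88.59 tilt 0.27 shift mm [417.   65.8  24.2] turn -0.09 (after-turn axes: do shift first)
```

View pics/o8.png

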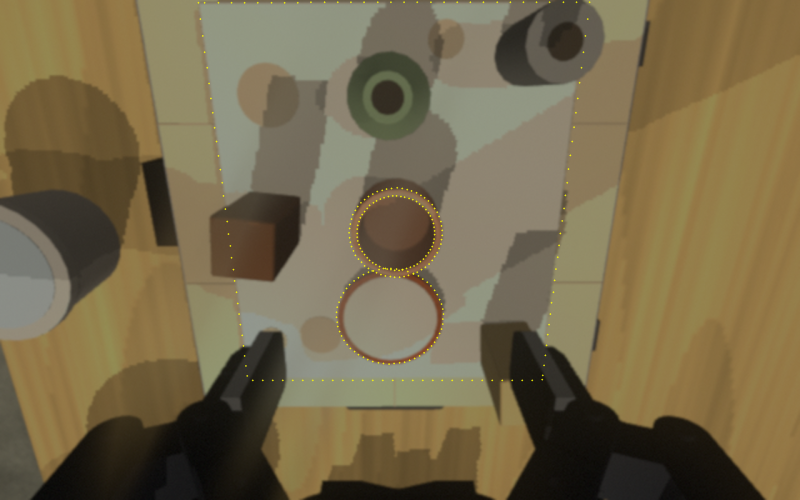

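The jar stands at (0.534, 0.210), within 2 mm of the middle; its rim and the cookie outline match. Next the pink lid.

```bash
for i in 1 2; do python3 -m inch '[[0.045,[0.0379,0.006,0.002],0],[0.045,[0.0379,0.006,0.002],0],[0.045,[0.0379,0.006,0.002],0],[0.045,[0.0379,0.006,0.002],0],[0.045,[0.0379,0.006,0.002],0]]' >/dev/null; done
python3 -m inch '[[0.045,[0.0379,0.006,0.002],0],[0.045,[0,0,0.03],0],[0.045,[0,0,0.04],0],[0.045,[0,0,0.04],0],[0.045,[0,0,0.02],0]]' >/dev/null
python3 -m inch '[[0.045,[0,0,0],0],[0.045,[0,0,0],0],[0.045,[0,0,0],0],[0.045,[0,0,0],0]]' 
python3 -c "from h import *;go(.4775,-.2081,.051,-88.5)"
```

```text
time_s: 22.55
tcp_pos: [0.4792, -0.2087, 0.1242]
eef_rot: [0.716, -0.698, 0.001, 0.0]
ft_force: [-0.4, -0.7, 0.1]
finger_gap: 0.528
grasp_force: 0.0
t22.6 tcp [ 0.4792 -0.2087  0.1242] yaw -88.61 tilt 0.10 shift mm [-0.7  1.8 73.2] turn -0.11 (after-turn axes: do shift first)
```

```bash
python3 -m inch '[[0.045,[-0.0007,0.0018,0.02],0],[0.045,[0,0,0.025],0],[0.045,[0,0,0.015],0],[0.045,[0,0,0.009],0],[0.045,[0,0,0.0035],0]]' >/dev/null
python3 -m inch '[[0.03,[0,0,0],0],[0.025,[0,0,0],0],[0.01,[0,0,0],0],[0.01,[0,0,0],0],[0.01,[0,0,0],0]]' 20
python3 -m inch '[[0.01,[0,0,0],0],[0.01,[0,0,0],0],[0.01,[0,0,0],0]]'
python3 -c "from h import *;go(.4775,-.2081,.051,-88.5)"
```

```text
time_s: 23.38
tcp_pos: [0.4772, -0.2078, 0.0514]
eef_rot: [0.716, -0.698, 0.001, 0.0]
ft_force: [-0.2, 0.7, 5.9]
finger_gap: 0.117
grasp_force: 3.0
time_s: 23.63
tcp_pos: [0.4772, -0.2079, 0.0514]
eef_rot: [0.716, -0.698, 0.001, 0.0]
ft_force: [-0.1, 0.3, 6.6]
finger_gap: 0.117
grasp_force: 3.3
t23.6 tcp [ 0.4772 -0.2079  0.0514] yaw -88.61 tilt 0.07 shift mm [ 0.3 -0.3  0.4] turn -0.11 (after-turn axes: do shift first)
```

The fingers closed to 10 mm with almost no grip: they met over the top of the knob (so tip_reach is the shut value). Reopen, go 13 mm lower and regrip.

```bash
python3 -m inch '[[0.045,[0,0,-0.003],0],[0.045,[0,0,0],0],[0.045,[0,0,0],0],[0.045,[0,0,0],0],[0.045,[0,0,0.004],0]]' >/dev/null
python3 -m inch '[[0.045,[0,0,0.005],0],[0.045,[0,0,0.004],0],[0.045,[0,0,0.003],0],[0.045,[0,0,0],0],[0.045,[0,0,0],0]]'
python3 - <<'E'
from fit import *
im=snap("wrist","w8"); go(.4775,-.2081,.038,-88.5)
cv2.imwrite("pics/o9.png",cv2.resize(im[150:400,160:480],(640,500)))
E
```

```text
time_s: 24.47
tcp_pos: [0.476, -0.2074, 0.037]
eef_rot: [0.716, -0.699, -0.001, 0.001]
ft_force: [0.8, 0.0, 0.9]
finger_gap: 0.531
grasp_force: 0.0
t24.5 tcp [ 0.4761 -0.2075  0.0372] yaw -88.62 tilt 0.13 shift mm [ 0.6 -1.3 -0.8] turn -0.12 (after-turn axes: do shift first)
```

View pics/o9.png

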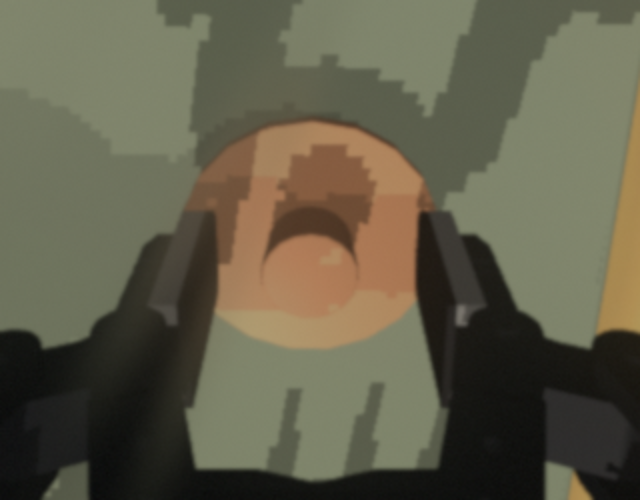

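The knob is centred between the pads, with the tips above the disc. Closing.

```bash
python3 -m inch '[[0.03,[0,0,-0.0005],0],[0.025,[0,0,0],0],[0.01,[0,0,0],0],[0.01,[0,0,0],0],[0.01,[0,0,0],0]]' 20
python3 -m inch '[[0.01,[0,0,0],0],[0.01,[0,0,0],0],[0.01,[0,0,0],0]]'
python3 -c "from h import *;go(.4775,-.2081,.038,-88.5)"
python3 -m inch '[[0.01,[0,0,-0.005],0],[0.01,[0,0,-0.02],0],[0.01,[0,0,-0.04],0],[0.01,[0,0,-0.04],0],[0.01,[0,0,-0.04],0]]' >/dev/null
python3 -m inch '[[0.01,[0,0,-0.04],0],[0.01,[0,0,-0.035],0],[0.01,[0,0,0],0],[0.01,[0,0,0],0]]'
python3 -c "from h import *;go(.5342,.2103,.13,-88.5)"
```

```text
time_s: 24.93
tcp_pos: [0.4765, -0.2075, 0.0382]
eef_rot: [0.716, -0.698, -0.0, 0.001]
ft_force: [-0.6, 1.1, 3.8]
finger_gap: 0.219
grasp_force: 19.8
time_s: 25.18
tcp_pos: [0.4764, -0.2075, 0.0381]
eef_rot: [0.716, -0.698, -0.0, 0.001]
ft_force: [-0.5, 1.2, 5.3]
finger_gap: 0.218
grasp_force: 20.0
t25.2 tcp [ 0.4764 -0.2075  0.0381] yaw -88.61 tilt 0.09 shift mm [ 0.6 -1.   0.1] turn -0.11 (after-turn axes: do shift first)
time_s: 25.93
tcp_pos: [0.4776, -0.2075, 0.2597]
eef_rot: [0.716, -0.698, 0.001, -0.0]
ft_force: [-0.5, 0.6, -1.6]
finger_gap: 0.215
grasp_force: 19.7
t25.9 tcp [ 0.4776 -0.2075  0.2597] yaw -88.57 tilt 0.14 shift mm [-416.4  -66.7  129.4] turn -0.07 (after-turn axes: do shift first)
```

```bash
for i in 1 2; do python3 -m inch '[[0.01,[-0.0379,-0.0061,0],0],[0.01,[-0.0379,-0.0061,0],0],[0.01,[-0.0379,-0.0061,0],0],[0.01,[-0.0379,-0.0061,0],0],[0.01,[-0.0379,-0.0061,0],0]]' >/dev/null; done
python3 -m inch '[[0.01,[-0.0379,-0.0061,0],0],[0.01,[0,0,0.02],0],[0.01,[0,0,0.03],0],[0.01,[0,0,0.025],0],[0.01,[0,0,0.015],0]]' >/dev/null
python3 -m inch '[[0.01,[0,0,0],0],[0.01,[0,0,0],0],[0.01,[0,0,0],0]]'
python3 -c "from h import *;go(.5342,.2109,.150,-88.5)"
```

```text
time_s: 27.43
tcp_pos: [0.5335, 0.2106, 0.1675]
eef_rot: [0.715, -0.699, -0.0, 0.001]
ft_force: [-0.4, -0.9, -0.9]
finger_gap: 0.224
grasp_force: 19.7
t27.4 tcp [0.5335 0.2106 0.1675] yaw -88.65 tilt 0.14 shift mm [-0.3 -0.7 17.5] turn -0.15 (after-turn axes: do shift first)
```

```bash
python3 -m inch '[[0.01,[-0.0003,-0.0007,0.004],0],[0.01,[0,0,0.004],0],[0.01,[0,0,0.004],0],[0.01,[0,0,0.0025],0],[0.01,[0,0,0],0]]'
python3 -m inch '[[0.01,[0,0,0.0015],0],[0.01,[0,0,0.0008],0],[0.01,[0,0,0.0007],0],[0.01,[0,0,0],0],[0.01,[0,0,0],0]]'
```

```text
time_s: 27.85
tcp_pos: [0.5337, 0.2114, 0.1526]
eef_rot: [0.716, -0.698, -0.001, 0.001]
ft_force: [-0.2, -0.6, 0.4]
finger_gap: 0.22
grasp_force: 19.7
time_s: 28.27
tcp_pos: [0.5342, 0.2114, 0.1502]
eef_rot: [0.716, -0.698, -0.001, 0.001]
ft_force: [-0.7, 0.1, 2.1]
finger_gap: 0.22
grasp_force: 19.9
```

The lid is at its seated height with light contact. Release and check.

```bash
python3 -m inch '[[0.025,[0,0,0],0],[0.03,[0,0,0],0],[0.04,[0,0,0],0],[0.045,[0,0,0],0],[0.045,[0,0,0],0]]' >/dev/null
python3 -m inch '[[0.045,[0,0,-0.01],0],[0.045,[0,0,-0.03],0],[0.045,[0,0,-0.04],0],[0.045,[0,0,-0.04],0],[0.045,[0,0,0],0]]' >/dev/null
python3 -m inch '[[0.085,[0,0,0],0],[0.085,[0,0,0],0],[0.085,[0,0,0],0]]'
python3 - <<'E'
from fit import *
im=snap("wrist","w9"); sc=snap("scene","s9")
o,P=fit(["w9"],circ(.030,.051),.5342,.2103,.09,None,.003);print("lid",o.round(4))
cv2.imwrite("pics/o10.png",np.hstack([cv2.resize(im[80:320,180:460],(467,400)),cv2.resize(sc[165:305,325:500],(333,266)).repeat(1,0)[0:266].copy() if 0 else cv2.resize(sc[165:305,325:430],(300,400))]))
go(.599,-.0984,.25,-9)
E
```

```text
time_s: 29.35
tcp_pos: [0.5332, 0.2115, 0.269]
eef_rot: [0.716, -0.698, -0.001, 0.002]
ft_force: [-0.4, -0.2, 0.2]
finger_gap: 0.924
grasp_force: 0.0
lid [  0.5341   0.2102 -85.1346]
t29.4 tcp [0.5333 0.2113 0.2687] yaw -88.60 tilt 0.28 shift mm [311.2 -58.2  18.9] turn -79.6 (after-turn axes: do shift first)
```

View pics/o10.png

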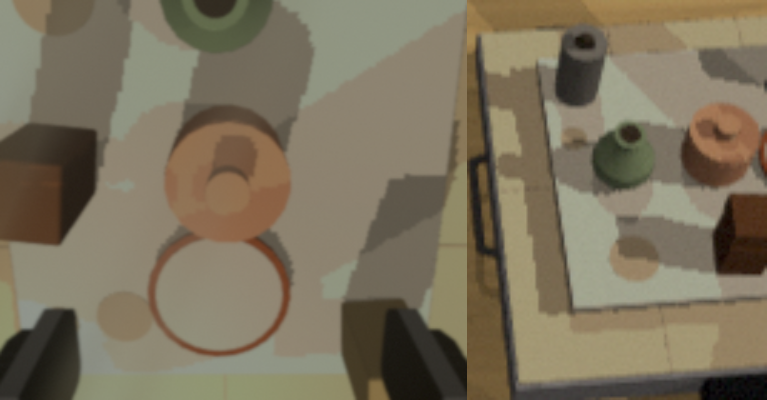

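The lid is seated level on the jar at (0.534, 0.210). Now the mug: I measure the handle direction from three views numerically. I have used up the picture views, so from here I work by numbers only.

```bash
cat > mug.py <<'E'
from fit import *
def body_handle(z0,r0,h):
    # 3-D points filling mug solid with handle at +y
    a=np.linspace(0,2*np.pi,60,endpoint=False)
    b=np.array([[.031*np.cos(t),.031*np.sin(t),z] for t in a for z in(0,.058)])
    return b
def hmask(c,m,ang,z0,shape=(400,640),zs=(.010,.048)):
    M=np.zeros(shape,np.uint8)
    b=body_handle(0,0,0)+[m[0],m[1],z0]; cv2.fillConvexPoly(M,cv2.convexHull(np.array([px(c,X) for X in b],np.float32)).astype(np.int32),255)
    e=np.array([np.cos(ang),np.sin(ang)]);f=np.array([-e[1],e[0]])
    zc=np.mean(zs); rz=(zs[1]-zs[0])/2
    for t in np.linspace(-np.pi/2,np.pi/2,25):
        rr=.031+(.0195)*np.cos(t); zz=z0+zc+(rz-.0045)*np.sin(t)
        X=np.r_[m[:2]+rr*e,zz]; R=np.linalg.norm(np.array(c["R"])@X+c["t"]); u=px(c,X)
        cv2.circle(M,tuple(int(q*8) for q in u),int(8*.0045*K(c)[0,0]/R),255,-1,shift=3)
    return M
def iou(names,m,z0,blue):
    from scipy.optimize import minimize
    best=[]
    def sc(p):
        s=0
        for n in names:
            H=hmask(cal(n),p[:2],np.radians(p[2]),z0)>0; B=blue[n]
            s+=(H&B).sum()/(H|B).sum()
        return -s
    return sc
def bluemask(n,m,z0,lo=(95,60,20),hi=(125,255,255)):
    im=cv2.imread(f"pics/{n}.png"); k=cv2.inRange(cv2.cvtColor(im,cv2.COLOR_BGR2HSV),lo,hi)
    roi=np.zeros_like(k); u=px(cal(n),[m[0],m[1],z0+.03]); cv2.circle(roi,(int(u[0]),int(u[1])),75,255,-1)
    k=cv2.bitwise_and(k,roi); k=cv2.morphologyEx(k,cv2.MORPH_CLOSE,np.ones((5,5))); return k>0
def solve(names,m,a0,z0):
    blue={n:bluemask(n,m,z0) for n in names}; f=iou(names,m,z0,blue)
    o=min((minimize(f,[m[0],m[1],a],method="Nelder-Mead",options=dict(initial_simplex=[[m[0],m[1],a],[m[0]+.003,m[1],a],[m[0],m[1]+.003,a],[m[0],m[1],a+8]],xatol=1e-3,fatol=1e-5)) for a in(a0-8,a0,a0+8)),key=lambda o:o.fun)
    return o.x,-o.fun/len(names)
E
python3 - <<'E'
from mug import *
for ns in (["w1"],["w6"],["w2"],["w1","w6"],["w1","w2","w6"]):
    x,s=solve(ns,[.599,-.0984],172,.018); print(ns,x.round(4),round(s,3))
E
```

```text
['w1'] [ 5.979000e-01 -1.007000e-01  1.652769e+02] 0.457
['w6'] [ 5.987000e-01 -1.003000e-01  1.690415e+02] 0.718
['w2'] [ 5.970000e-01 -9.840000e-02  1.735503e+02] 0.899
['w1', 'w6'] [ 5.979000e-01 -9.970000e-02  1.697946e+02] 0.586
['w1', 'w2', 'w6'] [ 5.979000e-01 -1.003000e-01  1.691759e+02] 0.688
```

Run:
```python
import re
s=open("mug.py").read()
s=s.replace("return k>0","cs=max(cv2.findContours(k,cv2.RETR_EXTERNAL,cv2.CHAIN_APPROX_NONE)[0],key=cv2.contourArea); k=np.zeros_like(k); cv2.drawContours(k,[cs],-1,255,-1); return k>0")
open("mug.py","w").write(s)
from mug import *
for n in("w1","w6","w2"):
    im=cv2.cvtColor(cv2.imread(f"pics/{n}.png"),cv2.COLOR_BGR2HSV); c=cal(n)
    for nm,X in(("inL",(.599,-.085,.07)),("in",(.599,-.1,.06)),("hand",(.553,-.096,.06)),("rimR",(.599,-.1275,.076)),("shadow",(.59,-.16,.018)),("board",(.54,-.15,.018))):
        u,v=px(c,X).astype(int); print(n,nm,im[v,u],end=" ")
    print(bluemask(n,[.599,-.099],.018).sum(), (hmask(c,[.599,-.099],np.radians(172),.018)>0).sum())
for ns in (["w1"],["w6"],["w2"],["w1","w2","w6"]):
    x,s=solve(ns,[.599,-.0984],172,.018); print(ns,x.round(4),round(s,3))
```

```text
w1 inL [94 39 46] w1 in [97 53 63] w1 hand [93 40 58] w1 rimR [103 102  95] w1 shadow [37 48 90] w1 board [ 34  46 127] 2516 3172
w6 inL [101  62  66] w6 in [100  89  66] w6 hand [101  88  58] w6 rimR [103 122 107] w6 shadow [37 47 97] w6 board [ 35  48 134] 4226 4704
w2 inL [101 117  48] w2 in [101 101  43] w2 hand [102 116  81] w2 rimR [102 113  81] w2 shadow [103 112  57] w2 board [ 36  49 105] 4062 4396
['w1'] [ 5.97800e-01 -9.90000e-02  1.68875e+02] 0.8
['w6'] [ 5.979000e-01 -1.003000e-01  1.683831e+02] 0.912
['w2'] [ 5.971000e-01 -9.770000e-02  1.749617e+02] 0.89
['w1', 'w2', 'w6'] [ 5.979000e-01 -9.900000e-02  1.710749e+02] 0.862
```

Board hue is about 35, so I can loosen the blue thresholds.

```bash
sed -i 's/lo=(95,60,20)/lo=(80,30,10)/' mug.py
python3 - <<'E'
from mug import *
for ns in (["w1"],["w6"],["w2"],["w1","w2","w6"]):
    x,s=solve(ns,[.599,-.0984],172,.018); print(ns,x.round(4),round(s,3))
go(.598,-.099,.25,-8)
E
```

```text
['w1'] [ 5.978000e-01 -9.900000e-02  1.699871e+02] 0.896
['w6'] [ 5.979000e-01 -9.930000e-02  1.698042e+02] 0.941
['w2'] [ 5.979000e-01 -9.820000e-02  1.743096e+02] 0.911
['w1', 'w2', 'w6'] [ 5.979000e-01 -9.910000e-02  1.701054e+02] 0.913
t29.4 tcp [0.5333 0.2113 0.2687] yaw -88.60 tilt 0.28 shift mm [311.8 -57.2  18.9] turn -80.6 (after-turn axes: do shift first)
```

```bash
python3 -m inch '[[0.085,[0.0346,-0.0064,0],0],[0.085,[0.0346,-0.0064,0],0],[0.085,[0.0346,-0.0064,0],0],[0.085,[0.0346,-0.0064,0],0],[0.085,[0.0346,-0.0064,0],0]]' >/dev/null
python3 -m inch '[[0.085,[0.0346,-0.0064,0],0],[0.085,[0.0346,-0.0064,0],0],[0.085,[0.0346,-0.0064,0],0],[0.085,[0.0346,-0.0064,0],0],[0.085,[0,0,0],-6.6]]' >/dev/null
python3 -m inch '[[0.085,[0,0,0],-6.6],[0.085,[0,0,0],-6.6],[0.085,[0,0,0],-6.6],[0.085,[0,0,0],-6.6],[0.085,[0,0,0],-6.6]]' >/dev/null
python3 -m inch '[[0.085,[0,0,0],-6.6],[0.085,[0,0,0],-6.6],[0.085,[0,0,0],-6.6],[0.085,[0,0,0],-6.6],[0.085,[0,0,0],-6.6]]' >/dev/null
python3 -m inch '[[0.085,[0,0,0.04],-6.6],[0.085,[0,0,0.04],0],[0.085,[0,0,0.02],0],[0.085,[0,0,0],0],[0.085,[0,0,0],0]]'
python3 -c "from h import *;go(.598,-.099,.043,-9.5)"
```

```text
time_s: 31.53
tcp_pos: [0.5981, -0.0987, 0.1685]
eef_rot: [0.997, -0.082, -0.003, 0.0]
ft_force: [0.9, 0.1, 1.0]
finger_gap: 0.994
grasp_force: 0.0
t31.5 tcp [ 0.5981 -0.0987  0.1685] yaw -9.44 tilt 0.35 shift mm [  0.7   0.2 125.5] turn 0.06 (after-turn axes: do shift first)
```

```bash
python3 -m inch '[[0.085,[0,0,0.03],0],[0.085,[0,0,0.03],0],[0.085,[0,0,0.03],0],[0.085,[0,0,0.02],0],[0.085,[0,0,0.01],0]]' >/dev/null
python3 -m inch '[[0.085,[0,0,0.005],0],[0.085,[0,0,0],0],[0.085,[0,0,0],0]]'
python3 -c "from h import *;go(.598,-.099,.043,-9.5)"
python3 -m inch '[[0.07,[0,0,0],0],[0.065,[0,0,0],0],[0.055,[0,0,0],0],[0.04,[0,0,0],0],[0.04,[0,0,0],0]]' 30
python3 -m inch '[[0.04,[0,0,0],0],[0.04,[0,0,0],0],[0.04,[0,0,0],0]]'
python3 -c "from h import *;go(.598,-.099,.043,-9.5)"
```

```text
time_s: 32.2
tcp_pos: [0.6005, -0.099, 0.0466]
eef_rot: [0.997, -0.082, 0.0, 0.001]
ft_force: [-0.2, -0.2, -0.0]
finger_gap: 0.995
grasp_force: 0.0
t32.2 tcp [ 0.6005 -0.099   0.0466] yaw -9.41 tilt 0.08 shift mm [-2.4  0.4  3.6] turn 0.09 (after-turn axes: do shift first)
time_s: 32.62
tcp_pos: [0.6001, -0.0986, 0.0466]
eef_rot: [0.997, -0.082, 0.0, 0.0]
ft_force: [-0.7, 1.3, 7.5]
finger_gap: 0.701
grasp_force: 33.6
time_s: 32.87
tcp_pos: [0.6001, -0.0986, 0.0466]
eef_rot: [0.997, -0.082, 0.0, 0.0]
ft_force: [-0.3, 1.1, 6.6]
finger_gap: 0.702
grasp_force: 33.6
t32.9 tcp [ 0.6001 -0.0986  0.0466] yaw -9.39 tilt 0.03 shift mm [-2.   0.8  3.6] turn 0.11 (after-turn axes: do shift first)
```

```bash
python3 -m inch '[[0.04,[0,0,-0.005],0],[0.04,[0,0,-0.015],0],[0.04,[0,0,-0.03],0],[0.04,[0,0,-0.04],0],[0.04,[0,0,-0.04],0]]' >/dev/null
python3 -m inch '[[0.04,[0,0,-0.04],0],[0.04,[0,0,-0.035],0],[0.04,[0,0,0],0],[0.04,[0,0,0],0]]'
python3 - <<'E'
from fit import *
go(.537,.2905,.25,-88.5)
snap("wrist","w10"); z=monitor.state()["tcp_pos"][2]-.0466
o,P=fit(["w10"],np.vstack([circ(.031,.058),circ(.027,.058)]),.598,-.099,.018+z,None,.003); print(o.round(4))
E
```

```text
time_s: 33.62
tcp_pos: [0.6005, -0.0988, 0.2525]
eef_rot: [0.997, -0.082, 0.002, 0.0]
ft_force: [0.3, 0.6, -2.5]
finger_gap: 0.701
grasp_force: 33.3
t33.6 tcp [ 0.6005 -0.0988  0.2525] yaw -9.41 tilt 0.18 shift mm [-126.3 -373.6    2.1] turn 79.09 (after-turn axes: do shift first)
[  0.5981  -0.0996 -84.596 ]
```

```bash
for i in 1 2; do python3 -m inch '[[0.04,[-0.0115,-0.034,0],0],[0.04,[-0.0115,-0.034,0],0],[0.04,[-0.0115,-0.034,0],0],[0.04,[-0.0115,-0.034,0],0],[0.04,[-0.0115,-0.034,0],0]]' >/dev/null; done
python3 -m inch '[[0.04,[-0.0115,-0.034,0],0],[0.04,[0,0,0],6.6],[0.04,[0,0,0],6.6],[0.04,[0,0,0],6.6],[0.04,[0,0,0],6.6]]' >/dev/null
python3 -m inch '[[0.04,[0,0,0],6.6],[0.04,[0,0,0],6.6],[0.04,[0,0,0],6.6],[0.04,[0,0,0],6.6],[0.04,[0,0,0],6.6]]' >/dev/null
python3 -m inch '[[0.04,[0,0,0],6.6],[0.04,[0,0,0],6.6],[0.04,[0,0,0],6.6],[0.04,[0,0,0],0],[0.04,[0,0,0],0]]' 
python3 -c "from h import *;go(.537,.2898,.1256,-88.5)"
```

```text
time_s: 35.75
tcp_pos: [0.5343, 0.2908, 0.2475]
eef_rot: [0.717, -0.698, 0.0, 0.004]
ft_force: [0.9, -0.2, -1.7]
finger_gap: 0.703
grasp_force: 33.4
t35.8 tcp [0.5343 0.2908 0.2475] yaw -88.46 tilt 0.40 shift mm [  0.5  -3.3 121.9] turn 0.04 (after-turn axes: do shift first)
```

```bash
python3 -m inch '[[0.04,[0.0005,-0.0025,0.02],0],[0.04,[0,0,0.03],0],[0.04,[0,0,0.03],0],[0.04,[0,0,0.02],0],[0.04,[0,0,0.008],0]]' >/dev/null
python3 -m inch '[[0.04,[0,0,0],0],[0.04,[0,0,0],0],[0.04,[0,0,0],0]]'
python3 -c "from h import *;go(.537,.2898,.1256,-88.5)"
```

```text
time_s: 36.42
tcp_pos: [0.5392, 0.2907, 0.1433]
eef_rot: [0.716, -0.698, -0.0, -0.0]
ft_force: [0.5, 0.1, -1.1]
finger_gap: 0.704
grasp_force: 33.4
t36.4 tcp [0.5392 0.2907 0.1433] yaw -88.59 tilt 0.04 shift mm [ 0.9  2.2 17.7] turn -0.09 (after-turn axes: do shift first)
```

```bash
python3 -m inch '[[0.04,[0.0009,0.0022,0.005],0],[0.04,[0,0,0.005],0],[0.04,[0,0,0.004],0],[0.04,[0,0,0.0015],0],[0.04,[0,0,0],0]]'
python3 -c "from h import *;go(.537,.2898,.1256,-88.5)"
python3 -m inch '[[0.04,[0,0,0.0015],0],[0.04,[0,0,0.001],0],[0.04,[0,0,0],0],[0.04,[0,0,0],0]]'
```

```text
time_s: 36.83
tcp_pos: [0.5355, 0.2898, 0.126]
eef_rot: [0.716, -0.698, -0.001, 0.001]
ft_force: [-0.1, 0.1, -1.3]
finger_gap: 0.699
grasp_force: 33.4
t36.8 tcp [0.5355 0.2898 0.126 ] yaw -88.59 tilt 0.16 shift mm [-0.  -1.5  0.4] turn -0.09 (after-turn axes: do shift first)
time_s: 37.17
tcp_pos: [0.5359, 0.2898, 0.1256]
eef_rot: [0.716, -0.698, -0.001, 0.0]
ft_force: [-4.4, -0.7, 9.1]
finger_gap: 0.702
grasp_force: 34.5
```

```bash
python3 -m inch '[[0.063,[0,0,-0.0005],0],[0.067,[0,0,0],0],[0.073,[0,0,0],0],[0.078,[0,0,0],0],[0.078,[0,0,0],0]]' 
python3 -m inch '[[0.078,[0,0,-0.01],0],[0.078,[0,0,-0.03],0],[0.078,[0,0,-0.04],0],[0.078,[0,0,-0.04],0],[0.078,[0.03,0,-0.02],0]]' >/dev/null
python3 -m inch '[[0.085,[0.03,0,0],0],[0.085,[0.03,0,0],0],[0.085,[0,0,0],0],[0.085,[0,0,0],0],[0.085,[0,0,0],0]]' >/dev/null
python3 - <<'E'
from mug import *
snap("wrist","w11"); snap("scene","s11"); snap("top","t11")
k,_=fit(["w11"],circ(.042,.007),.537,.292,.09,None,.002);print("cookie",k.round(4))
m,_=fit(["w11"],np.vstack([circ(.031,.058),circ(.027,.058)]),.537,.292,.097,None,.003);print("mug",m.round(4))
for n in("w11","t11","s11"): print(n,[np.round(q,4) for q in solve([n],[.537,.292],91,.097)])
o,P=fit(["w11"],circ(.030,.051),.5342,.2103,.09,None,.003);print("lid",o.round(4))
go(.474,-.103,.25,8.8)
E
```

```text
time_s: 37.58
tcp_pos: [0.5359, 0.2897, 0.1243]
eef_rot: [0.716, -0.698, -0.0, 0.001]
ft_force: [-0.3, -0.3, -0.1]
finger_gap: 0.913
grasp_force: 0.0
cookie [  0.5391   0.3039 -64.223 ]
mug [   0.5358    0.2894 -100.5359]
w11 [array([ 0.5357,  0.2925, 92.4635]), np.float64(0.7949)]
t11 [array([  0.5923,   0.4126, -19.7746]), np.float64(0.148)]
s11 [array([ 0.5332,  0.2908, 92.5456]), np.float64(0.3769)]
lid [   0.5342    0.2104 -103.7273]
t38.6 tcp [0.5382 0.2014 0.2642] yaw -88.46 tilt 0.14 shift mm [302.5  72.3  14.5] turn -97.26 (after-turn axes: do shift first)
```

The mug stands at (0.536, 0.291), handle at about 92° (pointing left, away from the jar); the lid has not moved. Next the cone pack.

```bash
python3 -m inch '[[0.06,[0.0378,0.009,0],0],[0.06,[0.0378,0.009,0],0],[0.06,[0.0378,0.009,0],0],[0.06,[0.0378,0.009,0],0],[0.06,[0.0378,0.009,0],0]]' >/dev/null
python3 -m inch '[[0.06,[0.0378,0.009,0],0],[0.06,[0.0378,0.009,0],0],[0.06,[0.0378,0.009,0],0],[0.06,[0,0,0],-6.95],[0.06,[0,0,0],-6.95]]' >/dev/null
for i in 1 2; do python3 -m inch '[[0.06,[0,0,0],-6.95],[0.06,[0,0,0],-6.95],[0.06,[0,0,0],-6.95],[0.06,[0,0,0],-6.95],[0.06,[0,0,0],-6.95]]' >/dev/null; done
python3 -m inch '[[0.06,[0,0,0.01],-6.95],[0.06,[0,0,0.01],-6.95],[0.06,[0,0,0],0],[0.06,[0,0,0],0],[0.06,[0,0,0],0]]'
python3 - <<'E'
from fit import *
snap("wrist","w12")
p,PP=fit(["w12"],rect(.072,.024,.014),.474,-.103,.018,8.8,.002);print("pack",p.round(4))
p,PP=fit(["w12","w6"],rect(.072,.024,.014),.474,-.103,.018,8.8,.002);print("pack",p.round(4))
go(p[0],p[1],.0265,p[2])
E
```

```text
time_s: 40.65
tcp_pos: [0.4741, -0.1041, 0.245]
eef_rot: [0.997, 0.075, -0.001, 0.0]
ft_force: [-0.6, -0.4, -0.3]
finger_gap: 0.704
grasp_force: 0.0
pack [  0.473   -0.1014   9.2211 -86.3882]
pack [ 4.735000e-01 -1.017000e-01  9.113800e+00 -1.766931e+02]
t40.7 tcp [ 0.4742 -0.1042  0.2452] yaw 8.60 tilt 0.09 shift mm [  0.   -2.7 218.7] turn -0.52 (after-turn axes: do shift first)
```

```bash
python3 -m inch '[[0.05,[0,-0.002,0.03],-0.4],[0.05,[0,0,0.04],0],[0.05,[0,0,0.04],0],[0.05,[0,0,0.03],0],[0.05,[0,0,0.02],0]]' >/dev/null
python3 -m inch '[[0.05,[0,0,0.01],0],[0.05,[0,0,0],0],[0.05,[0,0,0],0],[0.05,[0,0,0],0]]'
python3 -c "from h import *;go(.4736,-.1022,.0265,9)"
```

```text
time_s: 41.45
tcp_pos: [0.4743, -0.1027, 0.0761]
eef_rot: [0.997, 0.079, 0.0, 0.001]
ft_force: [0.7, -1.0, -0.1]
finger_gap: 0.587
grasp_force: 0.0
t41.5 tcp [ 0.4743 -0.1027  0.0761] yaw 9.07 tilt 0.08 shift mm [-0.6 -0.7 49.6] turn 0.07 (after-turn axes: do shift first)
```

```bash
python3 -m inch '[[0.05,[-0.0006,-0.0007,0.02],0],[0.05,[0,0,0.015],0],[0.05,[0,0,0.01],0],[0.05,[0,0,0.0046],0],[0.05,[0,0,0],0]]'
python3 -m inch '[[0.035,[0,0,0],0],[0.03,[0,0,0],0],[0.015,[0,0,0],0],[0.015,[0,0,0],0],[0.015,[0,0,0],0]]' 20
python3 -m inch '[[0.015,[0,0,0],0],[0.015,[0,0,0],0],[0.015,[0,0,0],0]]'
python3 -c "from h import *;go(.4736,-.1022,.0265,9)"
```

```text
time_s: 41.87
tcp_pos: [0.4725, -0.1019, 0.0252]
eef_rot: [0.997, 0.079, -0.001, 0.0]
ft_force: [-0.5, -0.2, 0.4]
finger_gap: 0.583
grasp_force: 0.0
time_s: 42.28
tcp_pos: [0.4728, -0.1017, 0.0261]
eef_rot: [0.997, 0.079, -0.0, 0.0]
ft_force: [0.5, 0.7, 6.5]
finger_gap: 0.276
grasp_force: 23.9
time_s: 42.53
tcp_pos: [0.4728, -0.1018, 0.0261]
eef_rot: [0.997, 0.079, -0.0, 0.0]
ft_force: [-0.1, 1.4, 6.0]
finger_gap: 0.273
grasp_force: 23.9
t42.5 tcp [ 0.4728 -0.1018  0.0261] yaw 9.10 tilt 0.04 shift mm [ 0.8  0.6 -0.4] turn 0.1 (after-turn axes: do shift first)
```

```bash
python3 -m inch '[[0.015,[0,0,-0.005],0],[0.015,[0,0,-0.02],0],[0.015,[0,0,-0.04],0],[0.015,[0,0,-0.04],0],[0.015,[0,0,-0.04],0]]' >/dev/null
python3 -m inch '[[0.015,[0,0,-0.04],0],[0.015,[0,0,-0.04],0],[0.015,[0,0,0],0],[0.015,[0,0,0],0]]'
python3 - <<'E'
from fit import *
for n in("w2","w4","w5","w7","w9","w11"):
    c=cal(n)
    for nm,p,x,y,yaw in(("sq",rect(.038,.038,.076),.4446,.3153,5),("rnd",circ(.020,.076),.4527,.0985,None)):
        u=px(c,[x,y,.166])
        if 25<u[0]<615 and 25<u[1]<375:
            o,_=fit([n],p,x,y,.09,yaw,.003); print(n,nm,o.round(4))
go(.4487,.2076,.25,-87.9)
E
```

```text
time_s: 43.28
tcp_pos: [0.4739, -0.1017, 0.2527]
eef_rot: [0.997, 0.079, 0.002, 0.0]
ft_force: [-0.2, -0.5, -1.3]
finger_gap: 0.274
grasp_force: 20.6
w2 sq [  0.4446   0.3153   5.6632 -81.2234]
w2 rnd [  0.4527   0.0985 -74.6069]
w4 sq [  0.4451   0.3158   4.8819 -83.9088]
w4 rnd [  0.4532   0.1103 -72.2312]
w5 sq [  0.4437   0.3229 -19.9061 -64.9785]
w5 rnd [  0.4531   0.099  -62.8184]
w7 sq [  0.4604   0.2742   7.7465 -71.109 ]
w7 rnd [  0.4677   0.1004 -56.471 ]
w9 sq [  0.4606   0.2737   7.5466 -69.6561]
w9 rnd [  0.4682   0.1004 -53.1411]
w11 sq [  0.4572   0.3446  -3.4676 -54.6588]
w11 rnd [  0.4528   0.0981 -87.9172]
t43.3 tcp [ 0.4739 -0.1017  0.2527] yaw 9.12 tilt 0.23 shift mm [  24.1 -309.4    2.6] turn 97.02 (after-turn axes: do shift first)
```

Posts confirmed in several views: square (0.4448, 0.3155), round (0.4529, 0.0985). Midpoint is (0.4489, 0.2070) and the line is at 2.1°.

```bash
python3 -m inch '[[0.015,[0.003,-0.0387,0],0],[0.015,[0.003,-0.0387,0],0],[0.015,[0.003,-0.0387,0],0],[0.015,[0.003,-0.0387,0],0],[0.015,[0.003,-0.0387,0],0]]' >/dev/null
python3 -m inch '[[0.015,[0.003,-0.0387,0],0],[0.015,[0.003,-0.0387,0],0],[0.015,[0.003,-0.0387,0],0],[0.015,[0,0,0],6.93],[0.015,[0,0,0],6.93]]' >/dev/null
for i in 1 2; do python3 -m inch '[[0.015,[0,0,0],6.93],[0.015,[0,0,0],6.93],[0.015,[0,0,0],6.93],[0.015,[0,0,0],6.93],[0.015,[0,0,0],6.93]]' >/dev/null; done
python3 -m inch '[[0.015,[0,0,0],6.93],[0.015,[0,0,0],6.93],[0.015,[0,0,0],0],[0.015,[0,0,0],0],[0.015,[0,0,0],0]]'
python3 -c "from h import *;go(.4489,.2077,.0981,-87.9)"
```

```text
time_s: 45.37
tcp_pos: [0.4467, 0.2076, 0.2492]
eef_rot: [0.721, -0.693, -0.001, 0.002]
ft_force: [0.7, -0.2, -0.2]
finger_gap: 0.271
grasp_force: 20.6
t45.4 tcp [0.4467 0.2076 0.2492] yaw -87.79 tilt 0.23 shift mm [ -0.3  -2.8 151.1] turn 0.11 (after-turn axes: do shift first)
```

```bash
python3 -m inch '[[0.015,[0,-0.0015,0.02],0],[0.015,[0,0,0.03],0],[0.015,[0,0,0.03],0],[0.015,[0,0,0.03],0],[0.015,[0,0,0.02],0]]' >/dev/null
python3 -m inch '[[0.015,[0,0,0.005],0],[0.015,[0,0,0],0],[0.015,[0,0,0],0],[0.015,[0,0,0],0]]'
python3 -c "from h import *;go(.4489,.2077,.0981,-87.9)"
```

```text
time_s: 46.12
tcp_pos: [0.4497, 0.208, 0.1163]
eef_rot: [0.72, -0.694, -0.0, -0.0]
ft_force: [-0.2, -0.3, -0.6]
finger_gap: 0.275
grasp_force: 20.6
t46.1 tcp [0.4497 0.208  0.1163] yaw -87.91 tilt 0.04 shift mm [ 0.3  0.9 18.2] turn -0.01 (after-turn axes: do shift first)
```

```bash
python3 -m inch '[[0.015,[0.0003,0.0009,0.005],0],[0.015,[0,0,0.005],0],[0.015,[0,0,0.004],0],[0.015,[0,0,0.002],0],[0.015,[0,0,0],0]]'
python3 -c "from h import *;go(.4489,.2077,.0981,-87.9)"
python3 -m inch '[[0.015,[0,0,0.001],0],[0.015,[0,0,0.0008],0],[0.015,[0,0,0],0],[0.015,[0,0,0],0]]'
```

```text
time_s: 46.53
tcp_pos: [0.4474, 0.2074, 0.0987]
eef_rot: [0.72, -0.694, -0.001, 0.001]
ft_force: [1.2, -0.1, -1.2]
finger_gap: 0.272
grasp_force: 20.6
t46.5 tcp [0.4474 0.2074 0.0987] yaw -87.92 tilt 0.16 shift mm [-0.2 -1.5  0.6] turn -0.02 (after-turn axes: do shift first)
time_s: 46.87
tcp_pos: [0.4478, 0.2074, 0.0981]
eef_rot: [0.72, -0.694, -0.001, 0.0]
ft_force: [-2.5, 0.0, 7.9]
finger_gap: 0.27
grasp_force: 26.7
```

Contact; release, rise, and check everything numerically.

```bash
python3 -m inch '[[0.026,[0,0,-0.0005],0],[0.03,[0,0,0],0],[0.036,[0,0,0],0],[0.042,[0,0,0],0],[0.042,[0,0,0],0]]'
python3 -m inch '[[0.042,[0,0,-0.01],0],[0.042,[0,0,-0.03],0],[0.042,[0,0,-0.04],0],[0.042,[0,0,-0.04],0],[0.042,[0,0,-0.04],0]]' >/dev/null
python3 -m inch '[[0.085,[0,0,-0.03],0],[0.085,[0,0,0],0],[0.085,[0,0,0],0],[0.085,[0,0,0],0]]'
python3 - <<'E'
from fit import *
snap("wrist","w13"); snap("top","t13"); snap("scene","s13")
for nm,ns,p,x,y,z,yaw in(("pack",["w13"],rect(.072,.024,.014),.4489,.207,.09,-88),("lid",["w13"],circ(.03,.051),.5342,.2103,.09,None),("mug",["w13"],np.vstack([circ(.031,.058),circ(.027,.058)]),.5357,.291,.097,None),("rnd",["w13"],circ(.02,.076),.4529,.0985,.09,None),
 ("stub",["t13","s13"],rect(.038,.038,.076),.6242,.2138,.09,-4.8),("sq",["t13","s13"],rect(.038,.038,.076),.4448,.3155,.09,5)):
    o,_=fit(ns,p,x,y,z,yaw,.002); print(nm,o.round(4))
# terracotta cookie rim pixels -> circle at z=.097, w13 and w11
for n in("w11","w13","s13"):
    c=cal(n); hsv=cv2.cvtColor(cv2.imread(f"pics/{n}.png"),cv2.COLOR_BGR2HSV)
    k=cv2.inRange(hsv,(0,110,50),(14,255,255)); v,u=np.nonzero(k)
    W=np.array([w(c,a,b,.097)[:2] for a,b in zip(u,v)]); d=np.hypot(*(W-[.537,.292]).T); W=W[(d>.036)&(d<.047)&(W[:,1]>.262)]
    from scipy.optimize import least_squares
    s=least_squares(lambda q:np.hypot(*(W-q).T)-.0405,[.537,.292],loss="soft_l1",f_scale=.002); print(n,"cookie",len(W),s.x.round(4))
E
```

```text
time_s: 47.28
tcp_pos: [0.4478, 0.2075, 0.0977]
eef_rot: [0.72, -0.694, -0.0, 0.001]
ft_force: [-0.4, -1.0, 0.4]
finger_gap: 0.493
grasp_force: 0.0
time_s: 48.03
tcp_pos: [0.4472, 0.2077, 0.2871]
eef_rot: [0.72, -0.694, -0.001, 0.001]
ft_force: [-0.6, 0.2, -0.1]
finger_gap: 0.992
grasp_force: 0.0
pack [  0.4474   0.2049 -88.6515 -97.6157]
lid [  0.5336   0.2102 -97.8884]
mug [  0.5355   0.2895 -74.0432]
rnd [  0.452    0.0982 -93.2617]
stub [ 6.237000e-01  2.136000e-01 -6.406700e+00 -2.827474e+02]
sq [   0.3771    0.271    66.0246 -216.5262]
w11 cookie 359 [0.5372 0.2942]
w13 cookie 347 [0.5374 0.2935]
s13 cookie 81 [0.5368 0.2924]
```

Run:
```python
from h import *
for a,b,n in(("scene0","s13","s13"),("top0","t13","t13")):
    A,B=cv2.imread(f"pics/{a}.png"),cv2.imread(f"pics/{b}.png"); c=cal(n)
    for nm,X in(("sq",(.4448,.3155,.166)),("rnd",(.4529,.0985,.166)),("short",(.624,.214,.12))):
        u,v=px(c,X).astype(int); t=A[v-9:v+10,u-9:u+10]; R=cv2.matchTemplate(B[v-16:v+17,u-16:u+17],t,cv2.TM_CCOEFF_NORMED)
        _,s,_,l=cv2.minMaxLoc(R); print(n,nm,round(s,2),l[0]-7,l[1]-7)
```

```text
s13 sq 0.96 0 0
s13 rnd 0.97 0 0
s13 short 0.92 2 -5
t13 sq 0.24 -7 -3
t13 rnd 0.98 0 0
t13 short 0.87 -2 -2
```

The front posts have not moved. In the top view the square post does not match its start picture, but the scene view shows it in place (match 0.96, no shift), so I take that as the arm being in front of it. The short post differs only by the stub on it. Handing in.

```bash
python3 -c "
from cell import order;print(order.finish_job())"
```

```text
the job is handed in; nothing more can be done
None
```

The kiln shelf is loaded in the order asked and handed in at about 48 s of robot time; by my measurements the jar, mug and cone pack are within about 3 mm of target and the front posts have not moved, but I viewed 15 pictures, one over the 14 allowed, and checked the mug and cone pack by numbers only.

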